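# Clamp-up of a pipe boss in a welding fixture

## Robot

A 6-joint arm with a two-finger parallel gripper is mounted at the origin on the work surface; the furniture and walls round the work are solid. World frame = base frame: x ahead of the robot, y to its left, z up, the work surface at z = 0. Lengths are in mm, angles in rad, forces in N, time in s.
With the tool pointing down it reaches from about 350 to 800 mm from the base axis. Payload 7.3 kg.
Tool frame: the origin (TCP) lies at the very end of the fingers, on their centre line; the grasp point (between the pads) lies 19 mm behind it; z points along the fingers, y is the line along which they close (so a half turn about z gives the same grasp; the last joint's range is limited). The gripper opens to 85 mm and grips with 20 to 120 N. Pads are 22 mm wide; open, the fingers measure 114 mm over their backs; the gripper's body (76 mm by 85 mm) begins 54 mm behind the grasp point. The pads swing forward as they close: fully open they stand 13 mm farther back than shut.
Start: joints at [-1.355, 0.342, 1.524, -0, 1.275, -0.146], TCP at [185.851, -491.023, 231.322] pointing down, gripper open.
Joint ranges: [-2.53, 2.53], [-0.77, 2.02], [0.04, 2.7], [-1, 4.14], [0.28, 2.66], [-3.11, 3.11]. Speed limits (rad/s): [2.57, 2.57, 3.14, 3.14, 3.14, 3.14].

## Interface

Orientations are given as [roll, pitch, yaw] about the fixed x, y, z axes, in that order (R = Rz(yaw) Ry(pitch) Rx(roll)).
In Python, from station import * gives the robot as it stands. The module is installed in compiled form; this text tells all that it offers.
- The arm moves only by the tool servo_tool, never from a script. Its argument "motion" is a list of rows, each a list of 7 numbers: the shift along the tool's x, y, z in m, then the turn, a rotation vector about the tool's x, y, z in degrees, then the finger opening in m, from 0 to 0.0854. A call has 1 to 8 rows; each row is the pose to reach, as a shift and turn from the pose commanded when the call began, along the tool's axes at that moment; what a row does not reach only later rows make up. A row lasts 1/8 s, in which the tool goes at most 62.5 mm and 10.7 degrees, less where a joint would pass 70% of its speed; a pose out of reach is approached as far as the arm can. A call with a gripper value outside its range is refused whole. The fingers move at their own pace and stop on an object; the grip force is fixed at half the most. Time passes only in rows, so rows that repeat a pose let the fingers close. It gives the time, the measured TCP pose, the force, the opening and the grip force at its end, in the units of the state.
- state(): the state, without advancing time (a new reading comes with each control period).
- snapshot(name): name is "scene" or "top" or "wrist"; returns (picture, depth): 480x640x3 uint8, red, green, blue; 480x640 float32, mm along the optical axis (not along the pixel's ray), 0 where there is no reading.
- camera_model(name): a dict with "fovy" (degrees; the focal length in pixels is half the picture's height over the tangent of half this angle, whatever the lens; pixels are square), "cx", "cy" (the principal point, pixels), "R" (3x3) and "t" (3): a world point X has camera coordinates R X + t; the wrist camera has in their place "tool_from_camera" (4x4, takes a point from camera to tool coordinates, whose origin is the TCP and whose axes are the flange's). Camera axes: x right, y down, z forward; pixel columns grow to the right and rows downward; lengths in mm; the calibration is good to about 2 mm. A picture is of the moment at which its call begins: read the wrist's pose just before it. camera_model takes no time and is no camera call.
- finish_job(): hands the job in; it is judged then, once.
The state is a dict: "t": time; "joint_positions": joint angles; "joint_vel": joint speeds; "tau": joint torques, N m; "position": TCP position; "orientation": TCP orientation; "wrist_force": force on the tool from outside, world axes, zero at the start; "ft_torque": the same for the moment, N m; "gripper_width": finger opening in mm; "gripper_force": force on a finger pad.
Only numpy, scipy, OpenCV 4.12 (cv2) and the standard library are available. Lean on these libraries where they do the work, as an engineer would, in place of code of your own. Each camera call takes 0.05 s, during which the arm holds its last target. There are 200 camera calls.

## Task

Set up the pipe boss for tack welding in the fixture: lay the drilled base plate over the two locating pins left of the stud, stand the short pipe on it midway between the pins, and stand upright on the bright heel pad right of the stud the one packing block that is as tall as plate and pipe together. Then lay the slotted strap level across pipe and block with the stud through its slot, and put the washer over the stud, flat on the strap, ready for the nut. Leave the other two packing blocks where they stand.

Things in the scene. Friction and masses are not known exactly. Their poses are not given: they have to be found in the camera images.
- fixture: fixed dark steel base, 70 (x) x 215 (y) x 10 mm thick, y -90 to +125. Origin: on the bench under the stud; z up, y to the robot's left. Stud: 16 mm diameter, top at z 106, last 8 mm tapering to 8 mm. Pins: 10 mm diameter at y +32 and +104, tops at z 25, last 5 mm tapering to 4 mm; plate and pipe belong at y +68. Heel pad: bright flush 60 x 58 mm patch centred at y -55. All at x 0.
- base_plate: dark steel plate 56 mm (x) by 100 mm (y), 8 mm thick, with two through holes of 16 mm at x = 0, y = -36 and +36 mm that go over the fixture's pins (either way round). Loose, lying flat, graspable across its 56 mm width. Origin at the centre of its underside, z up.
- pipe_piece: short piece of grey steel pipe standing on end, 48 mm outer diameter, 52 mm tall, open at the top. Loose, graspable across its outside. Origin at the centre of its underside, z up.
- block_44: solid steel packing block, upright, 36 mm (x) by 50 mm (y) in plan and 44 mm tall, with a small dark round hole in its top; the lowest of the three blocks, too low for this job. Loose, graspable across its 36 mm. Origin at the centre of its underside, z up.
- block_60: solid steel packing block, upright, 36 mm (x) by 50 mm (y) in plan and 60 mm tall, with a small dark round hole in its top; the middle one of the three blocks, as tall as base plate and pipe together (8 + 52 mm). Loose, graspable across its 36 mm. Origin at the centre of its underside, z up.
- block_76: solid steel packing block, upright, 36 mm (x) by 50 mm (y) in plan and 76 mm tall, with a small dark round hole in its top; the tallest of the three blocks, too tall for this job. Loose, graspable across its 36 mm. Origin at the centre of its underside, z up.
- strap: steel clamp strap 46 mm (x) by 170 mm (y), 12 mm thick with half-round ends, lying flat, with a through slot in its middle, 22 mm (x) by 48 mm (y), for the stud (either way round). Loose, about 0.5 kg, graspable across its 46 mm width at the middle. Origin at the centre of its underside, z up.
- washer: thick steel washer lying flat, 46 mm outer and 22 mm inner diameter, 6 mm thick. Loose, graspable across its outside. Origin at the centre of its underside, z up.

How it is judged (in metres and radians):
At the end, for the whole second after the job is handed in: Plate flat over both pins; pipe upright on it, within 9 mm of midway; 60 mm block upright within 13 mm of the heel pad's centre; strap level (2 deg) on pipe and block, along the fixture (8 deg), stud through its slot; washer flat on the strap round the stud; all at rest (x of base_plate in the frame of fixture between -0.008 and 0.008 m and y of base_plate in the frame of fixture between 0.06 and 0.076 m and z of base_plate in the frame of fixture between 0.007 and 0.013 m and angle between each of base_plate, pipe_piece, block_60's own z axis and vertical below 0.04 rad and linear speed of each of base_plate, pipe_piece, block_60, strap, washer below 0.01 m/s and angle between the y axis of each of base_plate, strap and the y axis of fixture, either way round below 0.15 rad and x of pipe_piece in the frame of fixture between -0.009 and 0.009 m and y of pipe_piece in the frame of fixture between 0.059 and 0.077 m and z of pipe_piece in the frame of fixture between 0.015 and 0.021 m and x of block_60 in the frame of fixture between -0.013 and 0.013 m and y of block_60 in the frame of fixture between -0.068 and -0.042 m and z of block_60 in the frame of fixture between 0.007 and 0.013 m and x of strap in the frame of fixture between -0.006 and 0.006 m and y of strap in the frame of fixture between -0.019 and 0.019 m and z of strap in the frame of fixture between 0.067 and 0.073 m and angle between strap's own z axis and vertical below 0.035 rad and contact force between strap and pipe_piece above 0.1 N and contact force between strap and block_60 above 0.1 N and x of washer in the frame of fixture between -0.006 and 0.006 m and y of washer in the frame of fixture between -0.006 and 0.006 m and z of washer in the frame of fixture between 0.079 and 0.085 m and angle between washer's own z axis and vertical below 0.06 rad); the robot touches nothing.
It fails at once if one of the other two packing blocks is shifted by more than 30 mm (distance of any of block_44, block_76 from where it was at the start of the episode above 0.03 m).
It also fails if it takes over 131 s, if anything falls off the work surface, if the arm or the gripper's body presses on something with over 40 N, if the wrist force passes 120 N, or if a joint passes its speed limit or range.

## Working session

There is one attempt and no reset: what is moved stays moved. The work goes in short steps, Python scripts to look and compute and a tool call to move; the robot and the scene stay as the last step left them, time stands still between calls to the robot, and variables do not carry over. Pictures are saved under pics/ and viewed, at most 14 in all, crops included, and the job is handed in when it is done.

Besides the shell and the picture viewer there is one more tool, called after "Request:" as name([rows], argument=value, ...), one row to a line, values as JSON. servo_tool: Moves the arm, as the interface text tells. Its arguments: {"type":"object","properties":{"motion":{"type":"array","items":{"type":"array","items":{"type":"number"}}}},"required":["motion"]}

```bash
mkdir -p pics
cat > h.py <<'E'
from station import *
import numpy as np, cv2
from scipy.spatial.transform import Rotation as Ro
def px2w(name,u,v,z=None,depth=None,st=None):
    c=camera_model(name); f=240/np.tan(np.radians(c["fovy"])/2)
    d=np.array([(u-c["cx"])/f,(v-c["cy"])/f,1.])
    if name=="wrist":
        T=np.array(c["tool_from_camera"]); Rt=Ro.from_euler('xyz',st["orientation"]).as_matrix()
        R=Rt@T[:3,:3]; o=Rt@T[:3,3]+np.array(st["position"])
    else:
        Rc=np.array(c["R"]); R=Rc.T; o=-Rc.T@np.array(c["t"])
    if depth is not None: return o+R@(d*depth)
    w=R@d; return o+w*((z-o[2])/w[2])
E
python3 - <<'E'
from h import *
for n in("top","scene"):
    p,d=snapshot(n); cv2.imwrite(f"pics/{n}0.png",p[:,:,::-1]); np.save(f"{n}d.npy",d); np.save(f"{n}p.npy",p)
    c=camera_model(n);print(n,c)
s=state();print(s)
print(camera_model("wrist"))
E
```

```text
top {'fovy': 53.46178115631789, 'cx': 322.221891740831, 'cy': 239.28519733888064, 'R': array([[ 0.01764668, -0.99973526, -0.01476509],
       [-0.99465592, -0.01605074, -0.10199004],
       [ 0.10172605,  0.01648597, -0.99467584]]), 't': array([  29.55319377,  413.011227  , 1009.07716215])}
scene {'fovy': 56.58990769525217, 'cx': 322.565869703046, 'cy': 236.4796949147527, 'R': array([[ 0.4143984 , -0.90999075, -0.01381264],
       [-0.46677962, -0.19948777, -0.86158077],
       [ 0.78127508,  0.36348515, -0.50743255]]), 't': array([-162.92945756,  218.58797563,  859.81979339])}
{'t': 0.1, 'joint_positions': array([-1.35499923e+00,  3.42641288e-01,  1.52491312e+00, -3.59442248e-05,
        1.27537059e+00, -1.46040723e-01]), 'joint_vel': array([-0.00120614, -0.00246601, -0.00215698,  0.00086732, -0.00050846,
       -0.00042426]), 'tau': array([ 1.98990529e-03, -4.34447443e+01, -2.46491432e+01, -1.29050695e-04,
        4.71758744e-03,  2.35884677e-06]), 'position': array([ 185.76244488, -490.6672033 ,  230.70446945]), 'orientation': array([-3.14026949e+00, -1.59877865e-04,  3.61848200e-01]), 'wrist_force': array([0.72540821, 0.3581704 , 0.58737328]), 'ft_torque': array([0.0321784 , 0.02728046, 0.0162987 ]), 'gripper_force': 0.0, 'gripper_width': 84.93995767079315}
{'fovy': 68.02825192205887, 'cx': 321.85261296645206, 'cy': 243.18397589755654, 'tool_from_camera': array([[-1.82954454e-03, -9.62811280e-01, -2.70168635e-01,
         6.94658807e+01],
       [ 9.99998163e-01, -1.91577296e-03,  5.54713897e-05,
        -4.10209985e-01],
       [-5.70990244e-04, -2.70168037e-01,  9.62813017e-01,
        -1.44234802e+02],
       [ 0.00000000e+00,  0.00000000e+00,  0.00000000e+00,
         1.00000000e+00]])}
```

View pics/top0.png

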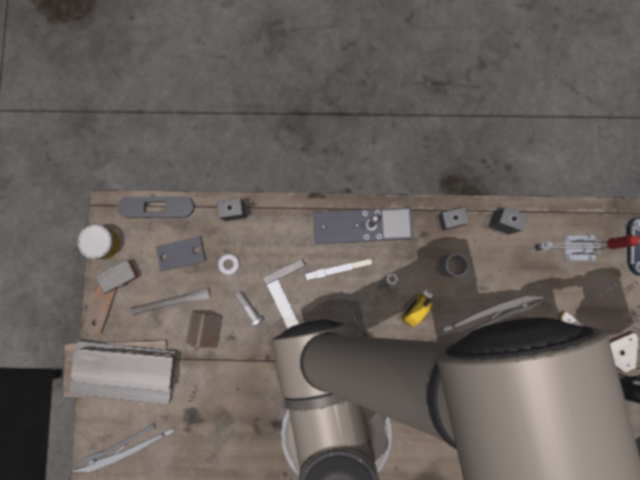

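View pics/scene0.png

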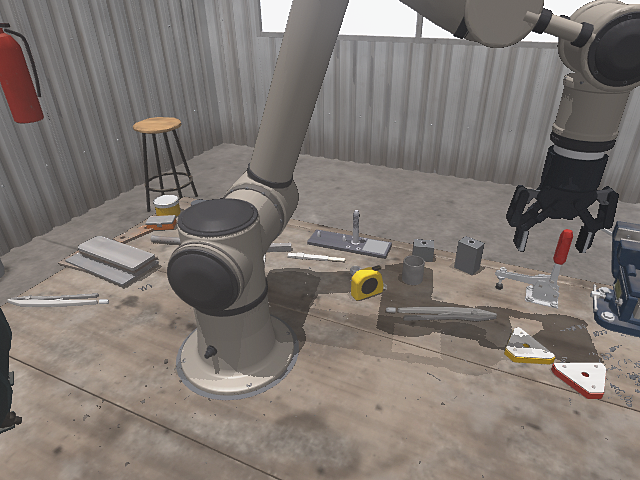

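The top view shows the strap (155,207), a block (231,209), the plate (181,253), the washer (228,264), the fixture (313-412, 210-243), blocks at (455,218) and (510,219), and the pipe at (456,265). Next I'll enlarge it and use depth for the block heights.

Run:
```python
from h import *
p=np.load("topp.npy");d=np.load("topd.npy")
a=cv2.resize(p[190:290,105:265],None,fx=5,fy=5,interpolation=cv2.INTER_CUBIC)
b=cv2.resize(p[195:285,305:535],None,fx=3.4,fy=3.4,interpolation=cv2.INTER_CUBIC)
cv2.imwrite("pics/a.png",a[:,:,::-1]);cv2.imwrite("pics/b.png",b[:,:,::-1])
for n,u,v in[("blkL",231,204),("blkM",455,214),("blkR",512,214),("strap",130,207),("plate",181,248),("washer",220,264),("pipe",456,265),("fix",340,227),("pad",396,224),("bench",300,255),("rim",446,265)]:
    print(n,np.round(px2w("top",u,v,depth=np.median(d[v-1:v+2,u-1:u+2])),1))
```

```text
blkL [480.1 229.2  59.3]
blkM [ 468.5 -244.    43.9]
blkR [ 465.2 -351.9   75.7]
strap [478.3 463.   11.7]
plate [389.6 346.5   8.1]
washer [356.1 260.    4.4]
pipe [ 362.9 -256.7   -0.4]
fix [441.2  -1.7  10.6]
pad [ 449.6 -123.9   11.4]
bench [379.1  85.2  -0.4]
rim [ 359.8 -222.4   50.9]
```

View pics/a.png

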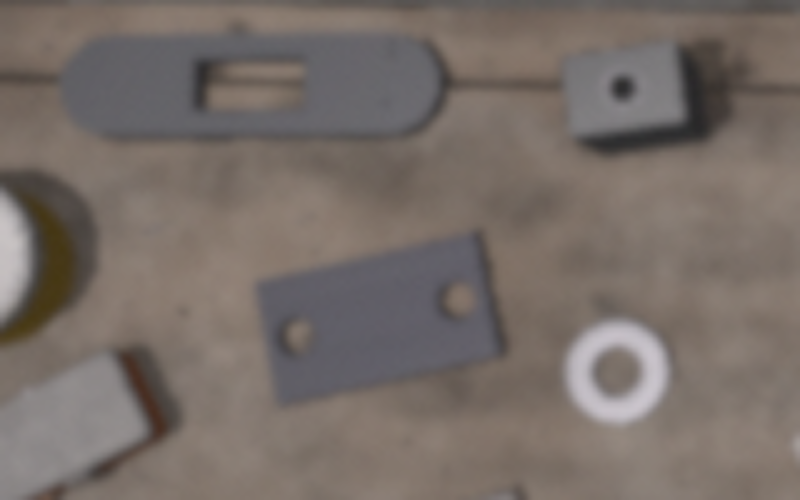

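View pics/b.png

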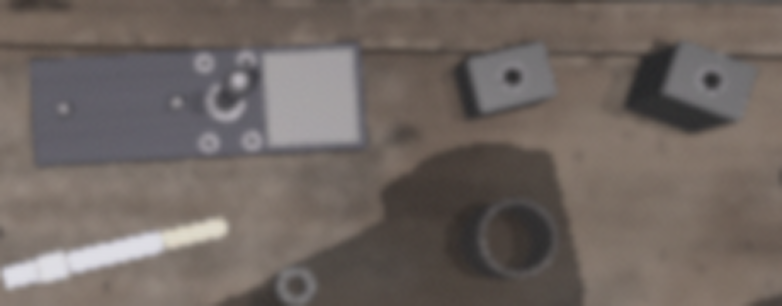

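Run:
```python
from h import *
A=lambda x,y:(105+(x+.5)/5-.5,190+(y+.5)/5-.5)
B=lambda x,y:(305+(x+.5)/3.4-.5,195+(y+.5)/3.4-.5)
def show(n,F,pts,z):
    w=np.array([px2w("top",*F(*q),z=z)[:2] for q in pts]); print(n,np.round(w,1).tolist(),"mean",w.mean(0).round(1)); return w
show("pins",B,[(63,107),(177,103)],25)
show("stud",B,[(240,80)],106)
show("fix",B,[(30,59),(36,164),(362,147),(357,44)],10)
show("pad",B,[(265,53),(355,48),(360,142),(269,149)],10)
show("plate",A,[(258,283),(480,231),(504,353),(281,405)],8)
show("holes",A,[(299,336),(460,299)],8)
show("b60",A,[(563,57),(680,42),(690,124),(570,138)],60)
show("b60hole",A,[(623,88)],60)
show("strap ends",A,[(62,86),(444,86)],12)
show("strap edges",A,[(100,35),(420,35),(100,136),(420,136)],12)
show("slot",A,[(200,60),(306,60),(306,110),(200,110)],12)
show("washer",A,[(565,372),(669,372),(617,320),(617,424)],6)
show("pipe",B,[(477,238),(555,238),(516,200),(516,277)],52)
```

```text
pins [[440.7, 34.9], [444.4, -37.4]] mean [442.6  -1.3]
stud [[447.7, -69.6]] mean [447.7 -69.6]
fix [[473.6, 57.0], [405.5, 51.8], [419.8, -157.1], [486.6, -154.0]] mean [446.4 -50.5]
pad [[479.9, -94.7], [484.0, -152.7], [423.0, -155.8], [417.6, -97.6]] mean [ 451.1 -125.2]
plate [[392.6, 401.5], [417.2, 304.5], [363.7, 291.6], [339.3, 388.5]] mean [378.2 346.5]
holes [[369.6, 382.1], [387.1, 312.0]] mean [378.3 347.1]
b60 [[485.9, 258.4], [493.1, 209.2], [458.3, 203.8], [451.5, 254.0]] mean [472.2 231.4]
b60hole [[473.1, 232.5]] mean [473.1 232.5]
strap ends [[478.3, 491.8], [480.9, 322.2]] mean [479.6 407. ]
strap edges [[501.4, 476.3], [503.5, 333.8], [456.2, 473.5], [458.4, 331.8]] mean [479.9 403.9]
slot [[490.9, 431.1], [491.6, 383.9], [469.2, 382.8], [468.5, 429.8]] mean [480.  406.9]
washer [[355.9, 264.9], [356.7, 219.3], [379.1, 243.0], [333.6, 241.2]] mean [356.3 242.1]
pipe [[360.5, -220.0], [361.3, -267.4], [384.1, -244.0], [337.1, -243.4]] mean [ 360.7 -243.7]
```

```bash
cat >> h.py <<'E'
def go(x,y,z,yawdeg):
    "print tool-frame shift (m) and turn about tool z (deg) to reach tool-down pose"
    s=state(); R=Ro.from_euler('xyz',s["orientation"]); G=Ro.from_euler('xyz',[np.pi,0,np.radians(yawdeg)])
    print("shift",(R.inv().apply(np.array([x,y,z])-s["position"])/1000).round(4),"turn",(R.inv()*G).as_rotvec(degrees=True).round(2))
def wsnap(name):
    s=state(); p,d=snapshot("wrist"); cv2.imwrite(f"pics/{name}.png",p[:,:,::-1]); np.savez(f"{name}.npz",p=p,d=d,pos=s["position"],ori=s["orientation"]); return s
def wl(name,pts,z):
    n=np.load(f"{name}.npz"); st=dict(position=n["pos"],orientation=n["ori"])
    return np.array([px2w("wrist",u,v,z=z,st=st)[:2] for u,v in pts])
E
python3 -c "
from h import *
go(446,-70,180,93.5)"
```

```text
shift [ 0.3923 -0.3012  0.0512] turn [-6.000e-02 -6.000e-02 -7.277e+01]
```

Request:
servo_tool([
  [0.392, -0.301, 0.05, 0, 0, -72.8, 0.085],
  [0.392, -0.301, 0.05, 0, 0, -72.8, 0.085],
  [0.392, -0.301, 0.05, 0, 0, -72.8, 0.085],
  [0.392, -0.301, 0.05, 0, 0, -72.8, 0.085],
  [0.392, -0.301, 0.05, 0, 0, -72.8, 0.085],
  [0.392, -0.301, 0.05, 0, 0, -72.8, 0.085],
  [0.392, -0.301, 0.05, 0, 0, -72.8, 0.085],
  [0.392, -0.301, 0.05, 0, 0, -72.8, 0.085],
])

```text
t: 1.1
position: [446.7, -68.8, 181.0]
orientation: [3.142, 0.0, 1.634]
wrist_force: [1.6, -1.7, 0.0]
gripper_width: 85.0
gripper_force: 0.0
```

Request:
servo_tool([
  [0, 0, 0, 0, 0, 0, 0.085],
  [0, 0, 0, 0, 0, 0, 0.085],
  [0, 0, 0, 0, 0, 0, 0.085],
])

```text
t: 1.48
position: [445.5, -71.9, 181.3]
orientation: [-3.141, 0.0, 1.63]
wrist_force: [0.0, 0.2, -0.1]
gripper_width: 85.0
gripper_force: 0.0
```

```bash
python3 -c "
from h import *
print(wsnap('w1'))"
```

```text
{'t': 1.475, 'joint_positions': array([-3.29890598e-01,  2.59817979e-01,  1.79333174e+00, -3.34413736e-04,
        1.08850626e+00, -3.89382694e-01]), 'joint_vel': array([-7.15813353e-03, -3.13997552e-03,  5.72926935e-05,  1.12096710e-03,
       -1.63713886e-03,  3.88636010e-03]), 'tau': array([ 5.78517783e-01, -3.63680148e+01, -2.21333921e+01,  2.42055953e-02,
        4.65484409e-03, -5.91521122e-03]), 'position': array([445.48259853, -71.87813032, 181.33240186]), 'orientation': array([-3.14142158e+00,  2.50033665e-04,  1.63044356e+00]), 'wrist_force': array([ 0.01219276,  0.21744199, -0.11370099]), 'ft_torque': array([0.0337479 , 0.00495555, 0.07662573]), 'gripper_force': 0.0, 'gripper_width': 85.04896259740133}
```

View pics/w1.png

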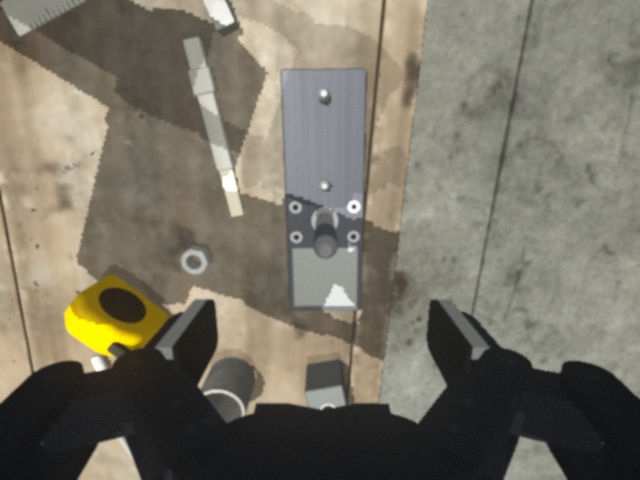

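Run:
```python
from h import *
p=np.load('w1.npz')['p']
c=cv2.resize(p[60:320,270:380],None,fx=5,fy=5,interpolation=cv2.INTER_CUBIC)
o=np.hstack([c[:600],c[680:1280]][:2]) if 0 else np.hstack([cv2.resize(c[0:800],None,fx=.7,fy=.7),cv2.resize(c[500:1300],None,fx=.7,fy=.7)])
cv2.imwrite('pics/w1c.png',o[:,:,::-1]);print(o.shape)
```

```text
(560, 770, 3)
```

View pics/w1c.png

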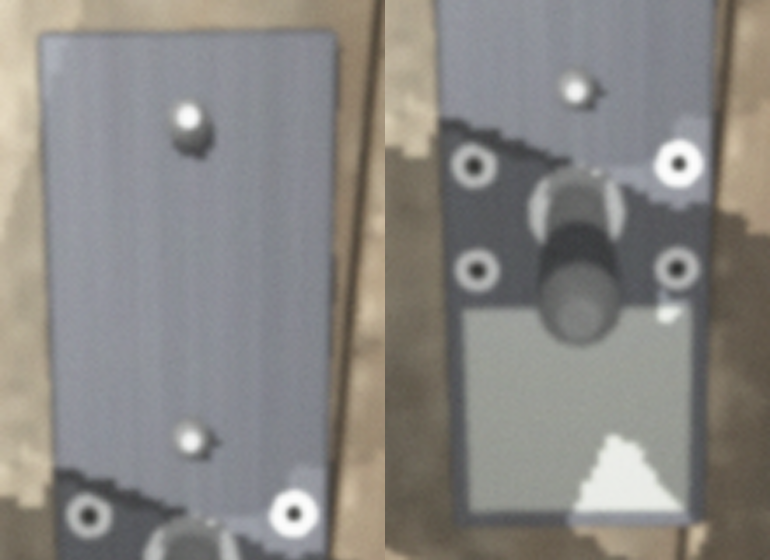

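Run:
```python
from h import *
L=lambda x,y:(270+(x+.5)/3.5-.5,60+(y+.5)/3.5-.5)
Rr=lambda x,y:(270+(x-385+.5)/3.5-.5,160+(y+.5)/3.5-.5)
P=wl('w1',[L(187,117),L(190,440)],25);S=wl('w1',[Rr(579,315)],106)
C=wl('w1',[L(40,36),L(336,33),Rr(707,520),Rr(457,526)],10)
print(P,S,C,C.mean(0))
pd=wl('w1',[Rr(461,309),Rr(690,307),Rr(689,512),Rr(469,514)],10);print('pad',pd,pd.mean(0))
# lsq fit of rigid
src=np.array([[0,104],[0,32],[-35,125],[35,125],[35,-90],[-35,-90]]);dst=np.vstack([P,C])
ms,md=src.mean(0),dst.mean(0);H=(src-ms).T@(dst-md);yaw=np.arctan2(H[0,1]-H[1,0],H[0,0]+H[1,1])
R=np.array([[np.cos(yaw),-np.sin(yaw)],[np.sin(yaw),np.cos(yaw)]]);t=md-R@ms
print(np.degrees(yaw),t,(dst-(src@R.T+t)).round(1))
# plate yaw go
go(378,347,180,104)
```

```text
[[441.00535132  35.00066812]
 [445.94759057 -36.77518503]] [[448.13906225 -68.67086465]] [[ 405.92790186   52.31124492]
 [ 474.31327381   56.90308725]
 [ 489.75766145 -154.73711168]
 [ 420.52492199 -160.57984989]] [447.63093978 -51.52565735]
pad [[ 419.4584041   -97.62174218]
 [ 479.84713729  -93.57155296]
 [ 484.56437826 -152.60617624]
 [ 423.72333054 -156.73950281]] [ 451.89831255 -125.13474355]
4.106181712766606 [448.70455719 -68.89139289] [[-0.3  0.2]
 [-0.5  0.2]
 [ 1.1 -1. ]
 [-0.4 -1.4]
 [-0.3  1.4]
 [ 0.3  0.6]]
shift [ 0.4222 -0.0426  0.0013] turn [  0.     0.02 -10.6 ]
```

Request:
servo_tool([
  [0.422, -0.043, 0.03, 0, 0, -10.6, 0.085],
  [0.422, -0.043, 0.03, 0, 0, -10.6, 0.085],
  [0.422, -0.043, 0.03, 0, 0, -10.6, 0.085],
  [0.422, -0.043, 0.03, 0, 0, -10.6, 0.085],
  [0.422, -0.043, 0.03, 0, 0, -10.6, 0.085],
  [0.422, -0.043, 0.03, 0, 0, -10.6, 0.085],
  [0.422, -0.043, 0.03, 0, 0, -10.6, 0.085],
  [0.422, -0.043, 0.03, 0, 0, -10.6, 0.085],
])

```text
t: 2.52
position: [376.8, 349.5, 151.0]
orientation: [3.141, -0.0, 1.82]
wrist_force: [0.5, -0.1, 0.5]
gripper_width: 84.9
gripper_force: 0.0
```

Request:
servo_tool([
  [0, 0, 0, 0, 0, 0, 0.085],
  [0, 0, 0, 0, 0, 0, 0.085],
  [0, 0, 0, 0, 0, 0, 0.085],
])

```text
t: 2.9
position: [377.6, 346.7, 151.5]
orientation: [3.141, 0.0, 1.815]
wrist_force: [-0.2, 0.2, 0.1]
gripper_width: 85.1
gripper_force: 0.0
```

```bash
python3 -c "
from h import *
print(wsnap('w2')['position'])"
```

```text
[377.63371417 346.70452559 151.50866143]
```

View pics/w2.png

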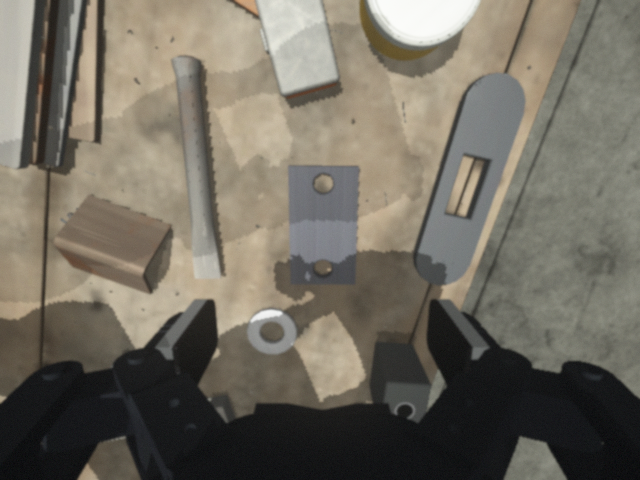

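Run:
```python
from h import *
c=wl('w2',[(289,166),(357.5,166),(355.5,283.5),(290,283.5)],8);print(c.round(1),c.mean(0))
h=wl('w2',[(323,183),(323,268)],8);print(h.round(1),h.mean(0),np.degrees(np.arctan2(*( (h[1]-h[0])*[1,-1]))))
w=wl('w2',[(247.5,331),(297,331),(272,309),(272,355)],6);print('washer',w.mean(0))
s=wl('w2',[(467,154),(490,160),(470,218),(446,213)],12);print('slot',s.round(1),s.mean(0))
go(*c.mean(0),20,104)
```

```text
[[340.9 390.7]
 [393.5 403.8]
 [418.5 307. ]
 [363.3 293.4]] [379.03572723 348.72109824]
[[370.2 384.2]
 [387.6 314.1]] [378.93538685 349.16215482] 13.954605645143094
washer [357.70434283 242.65507668]
slot [[473.  433. ]
 [491.9 433.1]
 [492.9 386. ]
 [472.6 385.2]] [482.57790796 409.31309435]
shift [0.0014 0.0018 0.1315] turn [0.02 0.   0.03]
```

Request:
servo_tool([
  [0.0014, 0.0018, 0.06, 0, 0, 0, 0.066],
  [0.0014, 0.0018, 0.11, 0, 0, 0, 0.066],
  [0.0014, 0.0018, 0.135, 0, 0, 0, 0.066],
  [0.0014, 0.0018, 0.145, 0, 0, 0, 0.066],
  [0.0014, 0.0018, 0.1485, 0, 0, 0, 0.066],
  [0.0014, 0.0018, 0.1485, 0, 0, 0, 0.066],
])

```text
t: 3.7
position: [379.1, 349.9, 3.6]
orientation: [3.14, -0.0, 1.817]
wrist_force: [-0.9, -0.1, -0.5]
gripper_width: 66.3
gripper_force: 0.0
```

Request:
servo_tool([
  [0, 0, 0.002, 0, 0, 0, 0.066],
  [0, 0, 0.002, 0, 0, 0, 0.066],
])

```text
t: 3.95
position: [378.7, 349.7, 1.2]
orientation: [3.141, -0.0, 1.817]
wrist_force: [-1.0, -0.4, -0.6]
gripper_width: 66.1
gripper_force: 0.0
```

Request:
servo_tool([
  [0, 0, 0.002, 0, 0, 0, 0.066],
  [0, 0, 0.002, 0, 0, 0, 0.066],
])

```text
t: 4.2
position: [378.3, 349.5, -1.3]
orientation: [-3.141, 0.0, 1.817]
wrist_force: [0.3, 0.6, 0.3]
gripper_width: 66.2
gripper_force: 0.0
```

Request:
servo_tool([
  [0, 0, 0.002, 0, 0, 0, 0.066],
  [0, 0, 0.002, 0, 0, 0, 0.05],
  [0, 0, 0.002, 0, 0, 0, 0.05],
  [0, 0, 0.002, 0, 0, 0, 0.05],
])

```text
t: 4.7
position: [378.4, 349.5, -3.0]
orientation: [-3.142, 0.0, 1.817]
wrist_force: [-2.5, -0.6, 4.7]
gripper_width: 54.3
gripper_force: 64.0
```

Request:
servo_tool([
  [0, 0, 0.0, 0, 0, 0, 0.045],
  [0, 0, 0, 0, 0, 0, 0.045],
  [0, 0, 0, 0, 0, 0, 0.045],
  [0, 0, 0, 0, 0, 0, 0.045],
])

```text
t: 5.2
position: [378.4, 349.5, -3.0]
orientation: [-3.142, 0.0, 1.817]
wrist_force: [-1.7, -1.0, 5.7]
gripper_width: 54.1
gripper_force: 64.0
```

Run:
```python
from h import *
go(443.4,-0.2,100,94)
```

```text
shift [-0.355  -0.0223 -0.1029] turn [-0.000e+00  1.000e-02  1.013e+01]
```

Request:
servo_tool([
  [0, 0, -0.05, 0, 0, 0, 0.045],
  [0, 0, -0.103, 0, 0, 0, 0.045],
  [-0.06, 0, -0.103, 0, 0, 2, 0.045],
  [-0.12, -0.01, -0.103, 0, 0, 5, 0.045],
  [-0.18, -0.02, -0.103, 0, 0, 10.1, 0.045],
  [-0.24, -0.0223, -0.103, 0, 0, 10.1, 0.045],
  [-0.3, -0.0223, -0.103, 0, 0, 10.1, 0.045],
  [-0.355, -0.0223, -0.103, 0, 0, 10.1, 0.045],
])

```text
t: 6.2
position: [443.5, -2.2, 99.5]
orientation: [-3.141, -0.0, 1.641]
wrist_force: [1.2, -0.1, -3.3]
gripper_width: 54.2
gripper_force: 65.9
```

Request:
servo_tool([
  [0, 0, 0.03, 0, 0, 0, 0.045],
  [0, 0, 0.06, 0, 0, 0, 0.045],
  [0, 0, 0.06, 0, 0, 0, 0.045],
  [0, 0, 0.06, 0, 0, 0, 0.045],
])

```text
t: 6.7
position: [443.9, -0.0, 40.3]
orientation: [3.141, 0.0, 1.641]
wrist_force: [0.9, 0.4, -2.7]
gripper_width: 53.8
gripper_force: 65.9
```

```bash
python3 -c "
from h import *
s=wsnap('w3');print(s['position'],s['orientation'],s['gripper_width'])
p=np.load('w3.npz')['p']
cv2.imwrite('pics/w3c.png',cv2.resize(p[60:400,200:450],None,fx=1.76,fy=1.76,interpolation=cv2.INTER_CUBIC)[:,:,::-1])"
```

```text
[ 4.43852890e+02 -4.29590504e-02  4.03090595e+01] [3.14112231e+00 2.04255531e-04 1.64147838e+00] 53.7841106698301
```

View pics/w3c.png

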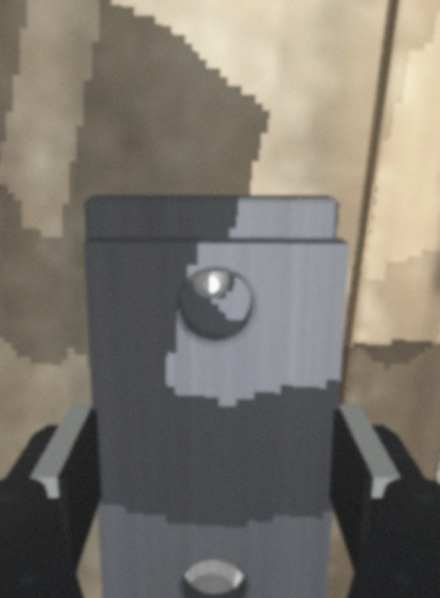

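Run:
```python
from h import *
K=lambda x,y:(200+(x+.5)/1.76-.5,60+(y+.5)/1.76-.5)
h=wl('w3',[K(217,303)],51.3);p=wl('w3',[K(211.5,282)],25);f=wl('w3',[K(85,200),K(337,198)],10);e=wl('w3',[K(86,240),K(347,240)],51.3)
print(h,p,f,e, h-p, e.mean(0)-f.mean(0))
```

```text
[[442.61457004  36.10970566]] [[441.34944223  35.13371815]] [[405.30637061  52.47604323]
 [474.25548983  57.76967223]] [[413.79104168  47.98604055]
 [469.30228778  51.81040734]] [[1.26512782 0.97598752]] [ 1.76573451 -5.22463379]
```

Request:
servo_tool([
  [-0.0011, -0.0014, 0.0, 0, 0, 0, 0.045],
  [-0.0011, -0.0014, 0.01, 0, 0, 0, 0.045],
  [-0.0011, -0.0014, 0.018, 0, 0, 0, 0.045],
  [-0.0011, -0.0014, 0.024, 0, 0, 0, 0.045],
  [-0.0011, -0.0014, 0.028, 0, 0, 0, 0.045],
  [-0.0011, -0.0014, 0.028, 0, 0, 0, 0.045],
])

```text
t: 7.5
position: [442.0, -1.3, 11.4]
orientation: [-3.141, -0.0, 1.641]
wrist_force: [-0.6, 0.3, -3.2]
gripper_width: 53.9
gripper_force: 65.8
```

Request:
servo_tool([
  [0, 0, 0.002, 0, 0, 0, 0.045],
  [0, 0, 0.0045, 0, 0, 0, 0.045],
  [0, 0, 0.0045, 0, 0, 0, 0.045],
])

```text
t: 7.88
position: [442.1, -1.3, 7.2]
orientation: [-3.141, 0.0, 1.641]
wrist_force: [0.8, 0.1, -2.5]
gripper_width: 54.1
gripper_force: 65.9
```

Request:
servo_tool([
  [0, 0, 0, 0, 0, 0, 0.072],
  [0, 0, 0, 0, 0, 0, 0.072],
  [0, 0, -0.02, 0, 0, 0, 0.072],
  [0, 0, -0.08, 0, 0, 0, 0.072],
  [0, 0, -0.14, 0, 0, 0, 0.085],
  [0, 0, -0.165, 0, 0, 0, 0.085],
  [0, 0, -0.165, 0, 0, 0, 0.085],
])

```text
t: 8.75
position: [443.3, -1.5, 174.4]
orientation: [3.136, 0.001, 1.641]
wrist_force: [-0.9, -0.3, -0.8]
gripper_width: 84.9
gripper_force: 0.0
```

```bash
python3 -c "
from h import *
go(361,-244,170,94)"
```

```text
shift [-0.2361 -0.0992  0.0042] turn [0.3  0.08 0.04]
```

Request:
servo_tool([
  [-0.236, -0.099, 0.004, 0, 0, 0, 0.085],
  [-0.236, -0.099, 0.004, 0, 0, 0, 0.085],
  [-0.236, -0.099, 0.004, 0, 0, 0, 0.085],
  [-0.236, -0.099, 0.004, 0, 0, 0, 0.085],
  [-0.236, -0.099, 0.004, 0, 0, 0, 0.085],
  [-0.236, -0.099, 0.004, 0, 0, 0, 0.085],
  [-0.236, -0.099, 0.004, 0, 0, 0, 0.085],
  [-0.236, -0.099, 0.004, 0, 0, 0, 0.085],
])

```text
t: 9.75
position: [360.5, -242.4, 168.2]
orientation: [-3.141, -0.0, 1.644]
wrist_force: [-0.1, -0.7, -0.5]
gripper_width: 84.5
gripper_force: 0.0
```

```bash
python3 -c "
from h import *
s=wsnap('w4');print(s['position'],s['orientation'])"
```

```text
[ 360.45449586 -242.39025206  168.22067551] [-3.14148033e+00 -2.09766192e-04  1.64354187e+00]
```

View pics/w4.png

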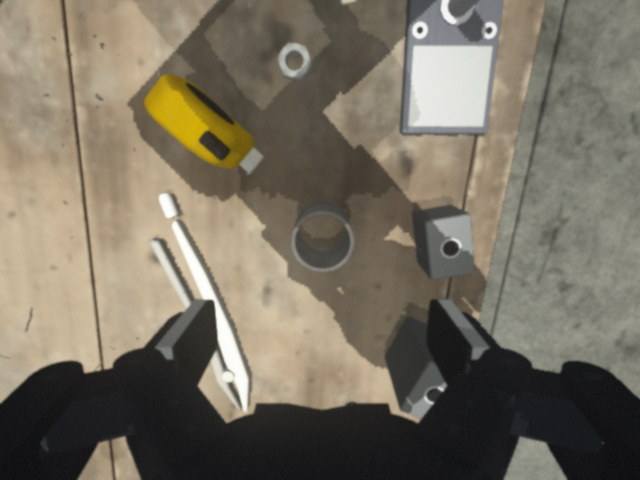

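Run:
```python
from h import *
w=wl('w4',[(291.5,241),(354.5,241),(323,211),(323,273)],52);print(w.round(1),w.mean(0))
go(*w.mean(0),18,94)
```

```text
[[ 338.4 -246.3]
 [ 386.1 -242.9]
 [ 360.6 -221.6]
 [ 364.1 -270.4]] [ 362.30912261 -245.32411996]
shift [-0.0029  0.0016  0.1503] turn [ 0.   -0.    0.16]
```

Request:
servo_tool([
  [-0.0027, 0.0016, 0.05, 0, 0, 0, 0.075],
  [-0.0027, 0.0016, 0.1, 0, 0, 0, 0.075],
  [-0.0027, 0.0016, 0.14, 0, 0, 0, 0.075],
  [-0.0027, 0.0016, 0.15, 0, 0, 0, 0.075],
  [-0.0027, 0.0016, 0.15, 0, 0, 0, 0.075],
  [-0.0027, 0.0016, 0.15, 0, 0, 0, 0.04],
  [-0.0027, 0.0016, 0.15, 0, 0, 0, 0.04],
  [-0.0027, 0.0016, 0.15, 0, 0, 0, 0.04],
])

```text
t: 10.8
position: [362.7, -246.9, 20.0]
orientation: [3.139, 0.002, 1.641]
wrist_force: [0.7, 1.6, 7.4]
gripper_width: 46.2
gripper_force: 60.2
```

Request:
servo_tool([
  [0, 0, 0, 0, 0, 0, 0.04],
  [0, 0, 0, 0, 0, 0, 0.04],
  [0, 0, 0, 0, 0, 0, 0.04],
])

```text
t: 11.18
position: [362.8, -247.0, 20.0]
orientation: [3.139, 0.003, 1.641]
wrist_force: [-0.2, 2.2, 7.7]
gripper_width: 46.3
gripper_force: 60.2
```

```bash
python3 -c "
from h import *
go(443.5,-0.9,180,94);print(state()['position'])"
```

```text
shift [ 0.2394  0.0982 -0.1604] turn [0.15 0.14 0.02]
[ 362.77611488 -246.95400421   20.00169858]
```

Request:
servo_tool([
  [0, 0, -0.06, 0, 0, 0, 0.04],
  [0, 0, -0.12, 0, 0, 0, 0.04],
  [0.04, 0.015, -0.16, 0, 0, 0, 0.04],
  [0.095, 0.04, -0.16, 0, 0, 0, 0.04],
  [0.15, 0.065, -0.16, 0, 0, 0, 0.04],
  [0.205, 0.085, -0.16, 0, 0, 0, 0.04],
  [0.2375, 0.098, -0.16, 0, 0, 0, 0.04],
  [0.2375, 0.098, -0.16, 0, 0, 0, 0.04],
])

```text
t: 12.18
position: [442.9, -0.3, 178.8]
orientation: [3.141, -0.0, 1.645]
wrist_force: [-0.6, 0.1, -3.2]
gripper_width: 46.5
gripper_force: 64.2
```

Request:
servo_tool([
  [0, 0, 0.05, 0, 0, 0, 0.04],
  [0, 0, 0.1, 0, 0, 0, 0.04],
  [0, 0, 0.125, 0, 0, 0, 0.04],
  [0, 0, 0.13, 0, 0, 0, 0.04],
  [0, 0, 0.13, 0, 0, 0, 0.04],
  [0, 0, 0.13, 0, 0, 0, 0.04],
])

```text
t: 12.92
position: [443.8, -2.9, 49.5]
orientation: [3.139, 0.001, 1.641]
wrist_force: [-0.4, 0.2, -3.4]
gripper_width: 46.3
gripper_force: 64.1
```

```bash
python3 -c "
from h import *
go(443.6,-2.9,38.5,94);print(state()['position'])
s=wsnap('w5')
p=np.load('w5.npz')['p']
cv2.imwrite('pics/w5c.png',cv2.resize(p[60:440,150:500],None,fx=1.5,fy=1.5,interpolation=cv2.INTER_CUBIC)[:,:,::-1])"
```

```text
shift [-0.     -0.0002  0.011 ] turn [0.15 0.05 0.02]
[443.75340659  -2.86857893  49.54616179]
```

View pics/w5c.png

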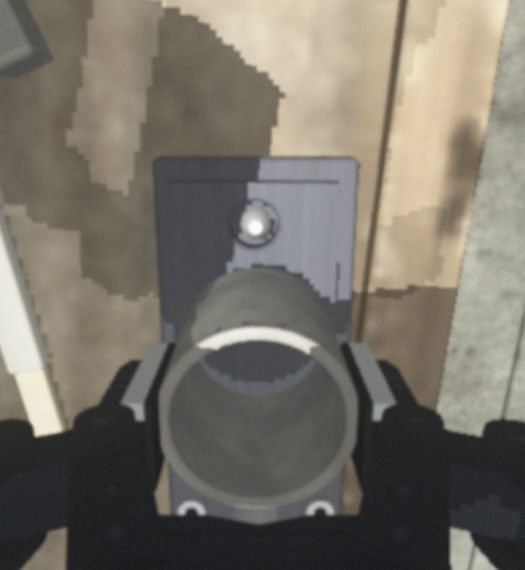

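Run:
```python
from h import *
K=lambda x,y:(150+(x+.5)/1.5-.5,60+(y+.5)/1.5-.5)
print(wl('w5',[K(160,416),K(358,416),K(259,325),K(259,507)],81.5).mean(0), wl('w5',[K(255,224)],25), wl('w5',[K(170,182),K(340,182)],18))
```

```text
[444.53006171  -0.46325816] [[440.99948165  35.63877139]] [[412.48655155  46.31825737]
 [467.81549531  50.0858622 ]]
```

Request:
servo_tool([
  [0, 0, 0.006, 0, 0, 0, 0.04],
  [0, 0, 0.01, 0, 0, 0, 0.04],
  [0, 0, 0.0115, 0, 0, 0, 0.04],
  [0, 0, 0.0115, 0, 0, 0, 0.04],
])

```text
t: 13.48
position: [442.9, -2.4, 38.0]
orientation: [3.141, 0.0, 1.641]
wrist_force: [-5.2, 0.9, 15.2]
gripper_width: 45.9
gripper_force: 66.3
```

Request:
servo_tool([
  [0, 0, 0, 0, 0, 0, 0.075],
  [0, 0, 0, 0, 0, 0, 0.075],
  [0, 0, 0, 0, 0, 0, 0.075],
  [0, 0, -0.03, 0, 0, 0, 0.075],
  [0, 0, -0.08, 0, 0, 0, 0.075],
  [0, 0, -0.14, 0, 0, 0, 0.085],
  [0, 0, -0.15, 0, 0, 0, 0.085],
  [0, 0, -0.15, 0, 0, 0, 0.085],
])

```text
t: 14.48
position: [442.8, -2.5, 186.8]
orientation: [3.141, 0.0, 1.641]
wrist_force: [0.0, -0.2, -0.5]
gripper_width: 85.2
gripper_force: 0.0
```

```bash
python3 -c "
from h import *
go(473.5,233.5,180,98.2)"
```

```text
shift [0.2332 0.0472 0.0067] turn [ 0.04  0.02 -4.17]
```

Request:
servo_tool([
  [0.233, 0.047, 0.007, 0, 0, -4.1, 0.085],
  [0.233, 0.047, 0.007, 0, 0, -4.1, 0.085],
  [0.233, 0.047, 0.007, 0, 0, -4.1, 0.085],
  [0.233, 0.047, 0.007, 0, 0, -4.1, 0.085],
  [0.233, 0.047, 0.007, 0, 0, -4.1, 0.085],
  [0.233, 0.047, 0.007, 0, 0, -4.1, 0.085],
  [0.233, 0.047, 0.007, 0, 0, -4.1, 0.085],
])

```text
t: 15.35
position: [473.1, 231.9, 179.0]
orientation: [-3.14, 0.001, 1.711]
wrist_force: [-0.3, -0.2, -0.1]
gripper_width: 84.9
gripper_force: 0.0
```

```bash
python3 -c "
from h import *
s=wsnap('w6');print(s['position'],s['orientation'])"
```

```text
[473.05108231 231.94421266 179.00027893] [-3.13990859e+00  6.21996971e-04  1.71109663e+00]
```

View pics/w6.png

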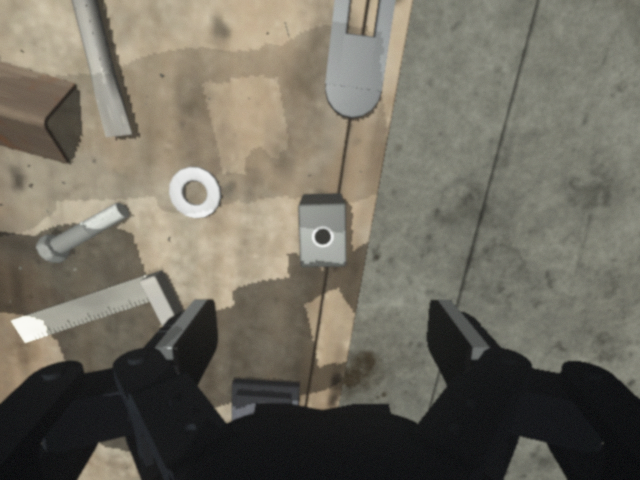

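Run:
```python
from h import *
w=wl('w6',[(323,236.5)],60)[0];e=wl('w6',[(299,205),(348,205),(348.5,265),(299,265)],60);print(w,e.round(1),e.mean(0))
m=(w+e.mean(0))/2
go(*m,30,98)
```

```text
[474.49138905 232.42785108] [[453.4 254. ]
 [489.6 259.1]
 [497.4 212.4]
 [459.1 207. ]] [474.87760363 233.11324639]
shift [0.0007 0.0017 0.1494] turn [-0.05  0.02  0.03]
```

Request:
servo_tool([
  [0.0007, 0.0017, 0.05, 0, 0, 0, 0.065],
  [0.0007, 0.0017, 0.1, 0, 0, 0, 0.065],
  [0.0007, 0.0017, 0.14, 0, 0, 0, 0.065],
  [0.0007, 0.0017, 0.149, 0, 0, 0, 0.06],
  [0.0007, 0.0017, 0.149, 0, 0, 0, 0.06],
  [0.0007, 0.0017, 0.149, 0, 0, 0, 0.03],
  [0.0007, 0.0017, 0.149, 0, 0, 0, 0.03],
  [0.0007, 0.0017, 0.149, 0, 0, 0, 0.03],
])

```text
t: 16.4
position: [475.8, 234.5, 32.6]
orientation: [3.139, -0.0, 1.713]
wrist_force: [-1.5, -1.1, 6.1]
gripper_width: 35.0
gripper_force: 61.8
```

Request:
servo_tool([
  [0, 0, 0, 0, 0, 0, 0.03],
  [0, 0, 0, 0, 0, 0, 0.03],
  [0, 0, 0, 0, 0, 0, 0.03],
])

```text
t: 16.77
position: [475.8, 234.4, 32.6]
orientation: [3.139, -0.0, 1.713]
wrist_force: [-1.0, -1.5, 6.4]
gripper_width: 34.9
gripper_force: 61.8
```

```bash
python3 -c "
from h import *
go(452.3,-123.9,220,94);s=state();print(s['position'],s['orientation'])"
```

```text
shift [-0.3514 -0.0734 -0.1877] turn [ 0.17 -0.02  4.13]
[475.80213363 234.44096675  32.63049263] [ 3.13869541e+00 -3.05868139e-04  1.71271710e+00]
```

Request:
servo_tool([
  [0, 0, -0.06, 0, 0, 0, 0.03],
  [0, 0, -0.12, 0, 0, 0, 0.03],
  [-0.04, -0.01, -0.17, 0, 0, 1, 0.03],
  [-0.1, -0.02, -0.187, 0, 0, 4.1, 0.03],
  [-0.16, -0.035, -0.187, 0, 0, 4.1, 0.03],
  [-0.22, -0.05, -0.187, 0, 0, 4.1, 0.03],
  [-0.28, -0.065, -0.187, 0, 0, 4.1, 0.03],
  [-0.3375, -0.0734, -0.187, 0, 0, 4.1, 0.03],
])

```text
t: 17.77
position: [449.1, -112.1, 218.4]
orientation: [3.141, 0.0, 1.641]
wrist_force: [1.7, 0.0, -3.1]
gripper_width: 35.2
gripper_force: 62.6
```

Request:
servo_tool([
  [-0.013, 0, 0, 0, 0, 0, 0.03],
  [-0.013, 0, 0, 0, 0, 0, 0.03],
  [-0.013, 0, 0, 0, 0, 0, 0.03],
])

```text
t: 18.15
position: [450.8, -121.8, 217.8]
orientation: [-3.141, -0.001, 1.642]
wrist_force: [-0.9, -0.3, -3.7]
gripper_width: 34.8
gripper_force: 62.5
```

```bash
python3 -c "
from h import *
s=state();print(s['position']);go(452.2,-123,52.6,94)"
```

```text
[ 450.78012892 -121.81979378  217.81898289]
shift [-0.0014  0.0014  0.1652] turn [-0.01 -0.03  0.11]
```

Request:
servo_tool([
  [-0.0014, 0.0014, 0.05, 0, 0, 0, 0.03],
  [-0.0014, 0.0014, 0.1, 0, 0, 0, 0.03],
  [-0.0014, 0.0014, 0.145, 0, 0, 0, 0.03],
  [-0.0014, 0.0014, 0.165, 0, 0, 0, 0.03],
  [-0.0014, 0.0014, 0.165, 0, 0, 0, 0.03],
])

```text
t: 18.77
position: [451.7, -122.7, 51.7]
orientation: [-3.139, -0.002, 1.643]
wrist_force: [0.1, 0.9, -3.9]
gripper_width: 35.0
gripper_force: 62.2
```

Request:
servo_tool([
  [0, 0, 0.005, 0, 0, 0, 0.03],
  [0, 0, 0.0085, 0, 0, 0, 0.03],
  [0, 0, 0.0105, 0, 0, 0, 0.03],
  [0, 0, 0.0105, 0, 0, 0, 0.03],
])

```text
t: 19.27
position: [452.7, -124.7, 42.7]
orientation: [3.141, 0.001, 1.641]
wrist_force: [-0.4, -0.1, -3.4]
gripper_width: 35.3
gripper_force: 62.4
```

Request:
servo_tool([
  [0, 0, 0.001, 0, 0, 0, 0.03],
  [0, 0, 0.001, 0, 0, 0, 0.03],
  [0, 0, 0.001, 0, 0, 0, 0.065],
  [0, 0, 0.001, 0, 0, 0, 0.065],
  [0, 0, 0.001, 0, 0, 0, 0.065],
])

```text
t: 19.9
position: [452.5, -124.6, 41.3]
orientation: [3.141, 0.0, 1.641]
wrist_force: [-0.8, -0.8, 0.0]
gripper_width: 65.1
gripper_force: 0.0
```

Request:
servo_tool([
  [0, 0, -0.05, 0, 0, 0, 0.065],
  [0, 0, -0.11, 0, 0, 0, 0.065],
  [0, 0, -0.15, 0, 0, 0, 0.08],
  [0, 0, -0.15, 0, 0, 0, 0.085],
  [0, 0, -0.15, 0, 0, 0, 0.085],
])

```text
t: 20.52
position: [451.9, -124.3, 190.5]
orientation: [-3.14, -0.001, 1.641]
wrist_force: [0.4, 0.2, -0.3]
gripper_width: 85.4
gripper_force: 0.0
```

```bash
python3 -c "
from h import *
s=wsnap('w7');print(s['position']);go(481.5,408.5,160,90.8)"
```

```text
[ 451.8646973  -124.32669579  190.49559592]
shift [0.5293 0.0672 0.0305] turn [-0.13 -0.06  3.23]
```

View pics/w7.png

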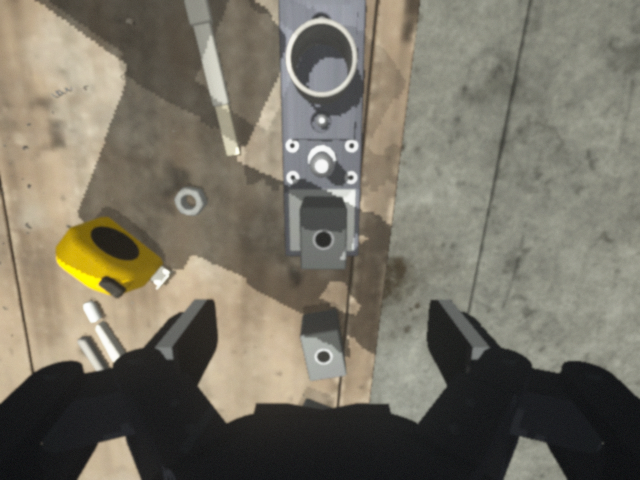

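Run:
```python
from h import *
b=wl('w7',[(323,239)],70)[0];s=wl('w7',[(321,160)],106)[0];p=wl('w7',[(321.5,58)],70)[0];print(b,s,p)
R=Ro.from_euler('z',-4,degrees=True).as_matrix()[:2,:2]
o=np.array([448.4,-68.9]);print(R@(b-o),R@(s-o),R@(p-o))
```

```text
[ 453.51540471 -126.11134219] [447.97152125 -65.43338939] [ 4.43743456e+02 -6.78530426e-02]
[  1.11208235 -57.42881083] [-0.18561646  3.48805528] [ 0.1562872  68.98929938]
```

Request:
servo_tool([
  [0.529, 0.067, 0.03, 0, 0, 3.2, 0.085],
  [0.529, 0.067, 0.03, 0, 0, 3.2, 0.085],
  [0.529, 0.067, 0.03, 0, 0, 3.2, 0.085],
  [0.529, 0.067, 0.03, 0, 0, 3.2, 0.085],
  [0.529, 0.067, 0.03, 0, 0, 3.2, 0.085],
  [0.529, 0.067, 0.03, 0, 0, 3.2, 0.085],
  [0.529, 0.067, 0.03, 0, 0, 3.2, 0.085],
  [0.529, 0.067, 0.03, 0, 0, 3.2, 0.085],
])

```text
t: 21.58
position: [479.3, 375.6, 160.9]
orientation: [-3.139, 0.002, 1.585]
wrist_force: [1.5, 0.9, -0.0]
gripper_width: 85.0
gripper_force: 0.0
```

Request:
servo_tool([
  [0.029, 0, 0, 0, 0, 0, 0.085],
  [0.029, 0, 0, 0, 0, 0, 0.085],
  [0.029, 0, 0, 0, 0, 0, 0.085],
])

```text
t: 21.95
position: [479.3, 401.9, 161.7]
orientation: [-3.139, 0.002, 1.585]
wrist_force: [0.6, 0.0, -0.1]
gripper_width: 84.8
gripper_force: 0.0
```

```bash
python3 -c "
from h import *
s=wsnap('w8');print(s['position'],s['orientation'])"
```

```text
[479.29833547 401.87106786 161.66323907] [-3.13928877e+00  1.97981296e-03  1.58511741e+00]
```

View pics/w8.png

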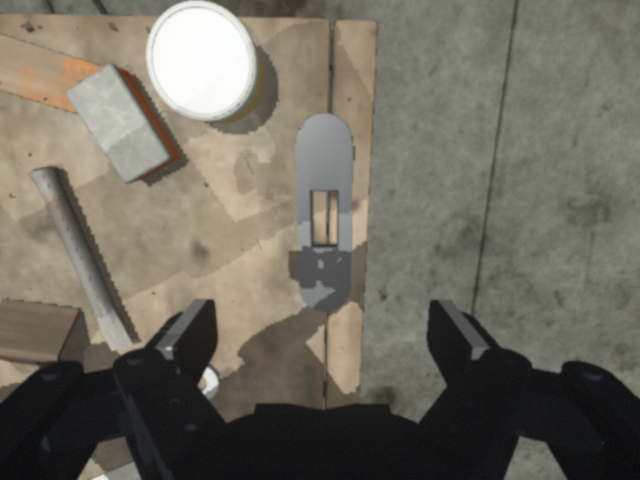

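Run:
```python
from h import *
s=wl('w8',[(311,191),(338,191),(339,246),(311,246)],12);print(s.round(1),s.mean(0))
e=wl('w8',[(324,113),(325,312)],12);print(e,e.mean(0))
w=wl('w8',[(296,180),(352.5,180),(351.5,280),(297.5,280)],12);print(w)
go(481.3,*[s.mean(0)[1]],0,90.8)
```

```text
[[470.4 432.7]
 [492.6 433. ]
 [494.7 385.8]
 [470.6 385.5]] [482.05402111 409.23535433]
[[480.22961387 493.3751243 ]
 [483.5430987  323.19083607]] [481.88635628 408.28298019]
[[458.06947047 441.51671063]
 [504.24775329 442.1038177 ]
 [506.51053937 354.62196801]
 [458.75530575 353.98264411]]
shift [0.0079 0.002  0.1622] turn [-0.09  0.09 -0.02]
```

Request:
servo_tool([
  [0.0072, 0.0026, 0.05, 0, 0, 0, 0.062],
  [0.0072, 0.0026, 0.1, 0, 0, 0, 0.062],
  [0.0072, 0.0026, 0.145, 0, 0, 0, 0.062],
  [0.0072, 0.0026, 0.158, 0, 0, 0, 0.062],
  [0.0072, 0.0026, 0.162, 0, 0, 0, 0.062],
  [0.0072, 0.0026, 0.162, 0, 0, 0, 0.062],
  [0.0072, 0.0026, 0.162, 0, 0, 0, 0.062],
])

```text
t: 22.88
position: [483.2, 410.7, 3.0]
orientation: [3.139, -0.002, 1.585]
wrist_force: [0.3, 0.2, -0.9]
gripper_width: 62.0
gripper_force: 0.0
```

Request:
servo_tool([
  [0, 0, 0, 0, 0, 0, 0.035],
  [0, 0, 0, 0, 0, 0, 0.035],
  [0, 0, 0, 0, 0, 0, 0.035],
  [0, 0, 0, 0, 0, 0, 0.035],
  [0, 0, 0, 0, 0, 0, 0.035],
  [0, 0, 0, 0, 0, 0, 0.035],
])

```text
t: 23.62
position: [482.4, 410.5, 2.7]
orientation: [3.14, -0.001, 1.585]
wrist_force: [-2.1, -1.2, 6.1]
gripper_width: 44.0
gripper_force: 61.4
```

```bash
python3 -c "
from h import *
s=state();print(s['position'],s['orientation']);go(448.4,-69,200,94)"
```

```text
[482.42758252 410.49733815   2.71964672] [ 3.14048147e+00 -7.52661075e-04  1.58548269e+00]
shift [-0.4788 -0.0408 -0.1977] turn [ 0.06 -0.04 -3.16]
```

Request:
servo_tool([
  [0, 0, -0.03, 0, 0, 0, 0.035],
  [0, 0, -0.08, 0, 0, 0, 0.035],
  [0, 0, -0.13, 0, 0, 0, 0.035],
  [-0.04, 0, -0.16, 0, 0, 0, 0.035],
  [-0.09, -0.01, -0.17, 0, 0, -1.5, 0.035],
  [-0.15, -0.02, -0.17, 0, 0, -3.1, 0.035],
  [-0.21, -0.03, -0.17, 0, 0, -3.1, 0.035],
  [-0.265, -0.0408, -0.17, 0, 0, -3.1, 0.035],
])

```text
t: 24.62
position: [444.0, 142.6, 170.8]
orientation: [-3.141, 0.001, 1.64]
wrist_force: [1.4, -0.8, -5.9]
gripper_width: 43.8
gripper_force: 64.5
```

```bash
python3 -c "
from h import *
s=state();print(s['position'],s['orientation']);go(448.4,-66.5,135,94)"
```

```text
[444.04072223 142.60284725 170.81056938] [-3.14052926e+00  5.05356295e-04  1.63960858e+00]
shift [-0.2089 -0.01    0.0359] turn [-0.06  0.03 -0.06]
```

Request:
servo_tool([
  [-0.05, -0.002, 0, 0, 0, 0, 0.035],
  [-0.1, -0.005, 0, 0, 0, 0, 0.035],
  [-0.15, -0.008, 0, 0, 0, 0, 0.035],
  [-0.19, -0.01, 0, 0, 0, 0, 0.035],
  [-0.209, -0.01, 0.02, 0, 0, 0, 0.035],
  [-0.209, -0.01, 0.035, 0, 0, 0, 0.035],
  [-0.209, -0.01, 0.035, 0, 0, 0, 0.035],
  [-0.209, -0.01, 0.035, 0, 0, 0, 0.035],
])

```text
t: 25.62
position: [449.7, -64.4, 136.6]
orientation: [3.141, 0.0, 1.64]
wrist_force: [0.8, 0.8, -6.1]
gripper_width: 44.1
gripper_force: 64.5
```

```bash
python3 -c "
from h import *
s=wsnap('w9');print(s['position'],s['orientation'])"
```

```text
[449.72835487 -64.42848565 136.58477592] [3.14133927e+00 1.44866234e-04 1.63982445e+00]
```

View pics/w9.png

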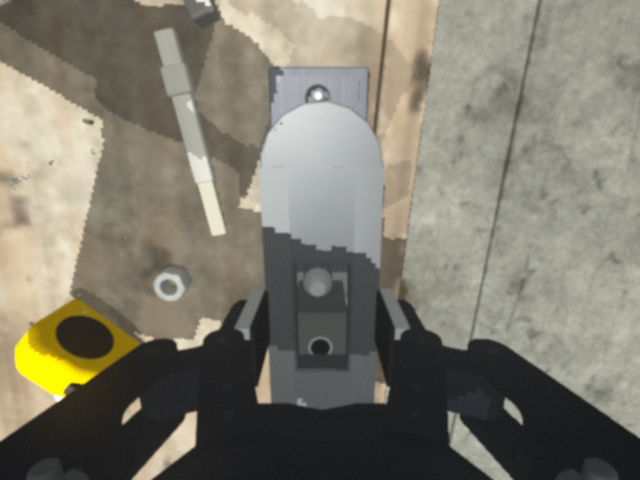

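Run:
```python
from h import *
n=np.load('w9.npz');d=n['d']
st=wl('w9',[(318,281)],106)[0]
sl=wl('w9',[(296,264),(349,264),(349,369),(297,369)],146)
ed=wl('w9',[(262,190),(383.5,190)],146);tip=wl('w9',[(322,101)],146);pin=wl('w9',[(318,95)],25)
print('stud',st,'slot',sl.round(1),sl.mean(0),'edge',ed,ed.mean(0),'tip',tip,'pin',pin)
print(d[275:290:3,310:327:3].round(0)); print('strap',d[220,322])
# 3D of stud top pixels & strap pts via depth
s=dict(position=n['pos'],orientation=n['ori'])
for u,v in[(318,281),(322,220),(322,150),(285,320),(360,320),(322,385)]: print(u,v,px2w('wrist',u,v,depth=d[v,u],st=s).round(1))
q=np.argwhere((d>0)); P=np.array([px2w('wrist',u,v,depth=d[v,u],st=s) for v in range(262,300) for u in range(300,340)])
m=np.abs(P[:,2]-105)<3;print(m.sum(),P[m].mean(0),P[m].min(0),P[m].max(0))
```

```text
stud [448.54140299 -65.23098318] slot [[438.7 -42.6]
 [459.8 -41.2]
 [464.1 -89.5]
 [441.4 -91. ]] [450.99982023 -66.04676145] edge [[424.44278482 -13.92910624]
 [470.25306196 -10.84757692]] [447.34792339 -12.38834158] tip [[444.95175323  18.92718386]] pin [[441.24262703  35.36111851]]
[[190. 190. 189. 191. 190. 192.]
 [189. 188. 187. 188. 187. 190.]
 [188. 187. 187. 187. 187. 189.]
 [186. 186. 187. 186. 186. 187.]
 [185. 186. 186. 187. 186. 188.]]
strap 136.10002
318 281 [448.5 -65.3 105.9]
322 220 [447.8 -23.7 147.4]
322 150 [446.1   2.2 148. ]
285 320 [435.3 -67.  147.3]
360 320 [466.4 -64.9 147.2]
322 385 [452.8 -97.3 147.5]
393 [448.14895276 -67.3096591  105.46561417] [441.23235827 -75.39792742 102.03556391] [454.71540689 -61.48544292 107.99373039]
```

```bash
cat >> h.py <<'E'
def cloud(name,r0,r1,c0,c1):
    n=np.load(f"{name}.npz");s=dict(position=n['pos'],orientation=n['ori']);d=n['d']
    return np.array([[px2w('wrist',u,v,depth=d[v,u],st=s) for u in range(c0,c1)] for v in range(r0,r1)])
E
python3 - <<'E'
from h import *
C=cloud('w9',100,400,240,400)
for v in range(160,260,15):
    r=C[v-100];m=r[r[:,2]>143];print(v,m[0].round(1),m[-1].round(1),((m[0]+m[-1])/2).round(1))
for v in (300,310,320,330,340,355,):
    r=C[v-100,40:125];k=np.where(r[:,2]<138)[0];print('slot',v,280+k[0],280+k[-1],r[k[0]-1].round(1),r[k[-1]+1].round(1),((r[k[0]-1]+r[k[-1]+1])/2).round(1))
P=C[160:200,60:100].reshape(-1,3)
for lo,hi in((104.5,109),(100,104)):
    m=P[(P[:,2]>lo)&(P[:,2]<hi)];print(len(m),m.mean(0),m.min(0),m.max(0))
E
```

```text
Traceback (most recent call last):
  File "h.py", line 25, in cloud
    return np.array([[px2w('wrist',u,v,depth=d[v,u],st=s) for u in range(c0,c1)] for v in range(r0,r1)])
                      ~~~~^^^^^^^^^^^^^^^^^^^^^^^^^^^^^^^
  File "h.py", line 5, in px2w
    c=camera_model(name); f=240/np.tan(np.radians(c["fovy"])/2)
ValueError: time passes only in moves, steps and waits
```

```bash
sed -i 's/c=camera_model(name); f=/c=cm(name); f=/' h.py; sed -i '2a import functools\ncm=functools.lru_cache(None)(camera_model)' h.py
python3 - <<'E'
from h import *
C=cloud('w9',100,400,240,400)
for v in range(160,260,15):
    r=C[v-100];m=r[r[:,2]>143];print(v,m[0].round(1),m[-1].round(1),((m[0]+m[-1])/2).round(1))
for v in (300,310,320,330,340,355,):
    r=C[v-100,40:125];k=np.where(r[:,2]<138)[0];print('slot',v,280+k[0],280+k[-1],r[k[0]-1].round(1),r[k[-1]+1].round(1),((r[k[0]-1]+r[k[-1]+1])/2).round(1))
P=C[160:200,60:100].reshape(-1,3)
for lo,hi in((104.5,109),(100,104)):
    m=P[(P[:,2]>lo)&(P[:,2]<hi)];print(len(m),m.mean(0),m.min(0),m.max(0))
E
```

```text
160 [423.8  -2.8 147.9] [4.680e+02 1.000e-01 1.467e+02] [445.9  -1.4 147.3]
175 [423.6  -8.2 148.2] [469.3  -5.2 146.9] [446.4  -6.7 147.5]
190 [424.  -13.7 147.7] [469.3 -10.6 148.4] [446.6 -12.2 148. ]
205 [424.6 -19.2 148.4] [469.9 -16.6 146.2] [447.2 -17.9 147.3]
220 [424.5 -25.2 147.3] [470.3 -22.1 147.8] [447.4 -23.6 147.5]
235 [425.  -31.1 147.4] [470.7 -28.2 146.9] [447.9 -29.6 147.2]
250 [425.7 -36.8 148.4] [470.8 -33.9 148. ] [448.3 -35.4 148.2]
slot 300 297 346 [439.1 -61.  140. ] [461.  -59.6 140. ] [450.1 -60.3 140. ]
slot 310 297 346 [439.4 -65.1 141.3] [461.3 -63.5 141.6] [450.3 -64.3 141.5]
slot 320 297 346 [439.7 -69.2 142.5] [461.6 -67.9 142.2] [450.6 -68.5 142.4]
slot 330 297 346 [440.  -73.4 143.6] [461.9 -71.9 143.6] [450.9 -72.6 143.6]
slot 340 298 346 [440.5 -80.6 139.6] [462.3 -76.9 143.4] [451.4 -78.7 141.5]
slot 355 298 345 [440.9 -86.8 141.8] [462.9 -86.6 139.8] [451.9 -86.7 140.8]
316 [448.17197294 -68.01465672 106.87305761] [442.36706639 -74.31321159 104.5034682 ] [453.64807374 -62.14382117 108.98861694]
224 [448.088699   -65.87279067 101.89422588] [440.54881373 -75.74449833 100.01427289] [455.79267109 -61.11069644 103.97068232]
```

```bash
cat > slot.py <<'E'
from h import *
s=wsnap('w10');print(s['position'],s['wrist_force'])
n=np.load('w10.npz');zs=s['position'][2]-2.7+12+1
C=cloud('w10',100,400,240,400)
v=np.arange(160,260,5);mid=[]
for k in v:
    r=C[k-100];m=r[r[:,2]>zs-4];mid.append((m[0]+m[-1])/2)
mid=np.array(mid);a=np.polyfit(mid[:,1],mid[:,0],1);print('axis yaw',np.degrees(np.arctan(-a[0])),'x at -67.5:',np.polyval(a,-67.5))
for k in (300,310,320,330):
    r=C[k-100,40:125];q=np.where(r[:,2]<zs-10)[0]
    if len(q): print('slot',((r[q[0]-1]+r[q[-1]+1])/2).round(1))
P=C[140:230,60:105].reshape(-1,3);m=P[(P[:,2]>104)&(P[:,2]<109)];print('stud',len(m),m.mean(0),m.min(0),m.max(0))
E
python3 slot.py
```

```text
[449.90594656 -64.41185268 136.77079565] [ 0.11681216  0.3942869  -6.67983156]
axis yaw 3.9772219030778158 x at -67.5: 450.6637748344078
slot [450.2 -60.4 139.9]
slot [450.5 -64.4 141.3]
slot [450.8 -68.8 142.1]
slot [443.1 -36.  209.5]
stud 333 [447.89881956 -67.86308763 106.71439371] [441.96382742 -74.43111591 104.05265972] [453.76045824 -63.04414774 108.97646274]
```

Request:
servo_tool([
  [-0.0018, -0.0026, 0, 0, 0, 0, 0.035],
  [-0.0018, -0.0026, 0, 0, 0, 0, 0.035],
  [-0.0018, -0.0026, 0.01, 0, 0, 0, 0.035],
  [-0.0018, -0.0026, 0.02, 0, 0, 0, 0.035],
  [-0.0018, -0.0026, 0.02, 0, 0, 0, 0.035],
  [-0.0018, -0.0026, 0.02, 0, 0, 0, 0.035],
])

```text
t: 26.48
position: [447.2, -66.7, 116.1]
orientation: [-3.141, 0.0, 1.639]
wrist_force: [0.4, -0.6, -5.0]
gripper_width: 43.7
gripper_force: 64.5
```

```bash
python3 slot.py
```

```text
[447.2231099  -66.65261737 116.07334616] [ 0.44994397 -0.56817606 -5.01359522]
axis yaw 0.6895707734889648 x at -67.5: 445.6526620736299
slot [447.5 -62.7 119. ]
slot [447.9 -66.6 120.7]
slot [448.3 -72.2 119.2]
slot [448.7 -78.  117.5]
stud 402 [448.07873293 -67.7798758  106.76789132] [442.40262562 -74.53019636 104.00047753] [453.88506654 -63.03475197 108.86216822]
```

Request:
servo_tool([
  [0, 0, 0.008, 0, 0, 0, 0.035],
  [0, 0, 0.018, 0, 0, 0, 0.035],
  [0, 0, 0.028, 0, 0, 0, 0.035],
  [0, 0, 0.036, 0, 0, 0, 0.035],
  [0, 0, 0.039, 0, 0, 0, 0.035],
  [0, 0, 0.039, 0, 0, 0, 0.035],
])

```text
t: 27.28
position: [447.2, -66.6, 77.0]
orientation: [-3.141, -0.0, 1.639]
wrist_force: [-0.5, -0.1, -6.0]
gripper_width: 43.9
gripper_force: 64.5
```

Request:
servo_tool([
  [0, 0, 0.0015, 0, 0, 0, 0.035],
  [0, 0, 0.003, 0, 0, 0, 0.035],
  [0, 0, 0.0035, 0, 0, 0, 0.035],
  [0, 0, 0.0035, 0, 0, 0, 0.035],
])

```text
t: 27.78
position: [447.2, -66.6, 73.7]
orientation: [3.141, 0.0, 1.639]
wrist_force: [-0.1, 0.3, -6.4]
gripper_width: 43.6
gripper_force: 64.5
```

Still hanging; lower 1 mm more, then release, rise and check.

Request:
servo_tool([
  [0, 0, 0.0007, 0, 0, 0, 0.035],
  [0, 0, 0.0014, 0, 0, 0, 0.035],
  [0, 0, 0.0014, 0, 0, 0, 0.035],
])

```text
t: 28.15
position: [447.3, -66.6, 72.6]
orientation: [3.141, 0.0, 1.639]
wrist_force: [-0.9, 1.1, -1.0]
gripper_width: 44.2
gripper_force: 65.1
```

Request:
servo_tool([
  [0, 0, 0, 0, 0, 0, 0.06],
  [0, 0, 0, 0, 0, 0, 0.06],
  [0, 0, 0, 0, 0, 0, 0.06],
  [0, 0, -0.02, 0, 0, 0, 0.06],
  [0, 0, -0.06, 0, 0, 0, 0.065],
  [0, 0, -0.1, 0, 0, 0, 0.085],
  [0, 0, -0.11, 0, 0, 0, 0.085],
  [0, 0, -0.11, 0, 0, 0, 0.085],
])

```text
t: 29.15
position: [447.2, -66.7, 182.4]
orientation: [3.141, 0.0, 1.639]
wrist_force: [-0.1, -0.6, -0.3]
gripper_width: 85.1
gripper_force: 0.0
```

Run:
```python
from h import *
s=wsnap('w11');print(s['position'])
C=cloud('w11',0,400,200,440)
P=C.reshape(-1,3);m=P[(P[:,2]>79)&(P[:,2]<87)&(np.abs(P[:,0]-448)<40)]
A=np.c_[m[:,:2]-[448,-69],np.ones(len(m))];c=np.linalg.lstsq(A,m[:,2],rcond=None)[0];print('plane tilt deg',np.degrees(c[:2]),'z',c[2])
print('ext',m.min(0),m.max(0))
for y in(-20,-30,-40,-100,-110,-130):
    q=m[np.abs(m[:,1]-y)<1.5];print(y,len(q),(q[:,0].min()+q[:,0].max())/2 if len(q) else None)
t=P[(P[:,2]>104)&(P[:,2]<109)&(np.abs(P[:,0]-448)<15)&(np.abs(P[:,1]+69)<15)];print('stud',len(t),t.mean(0),t.min(0),t.max(0))
go(357,242.5,150,94)
```

```text
[447.21816622 -66.65129151 182.35700191]
plane tilt deg [ 0.00604907 -0.2785962 ] z 83.4790664621612
ext [ 420.84971969 -152.62706117   79.09188935] [475.24658632  16.36159562  86.502328  ]
-20 310 444.4122926102993
-30 290 445.11080270403204
-40 290 445.80881492658114
-100 246 450.08200889903026
-110 230 450.83378679501703
-130 208 452.45172032564403
stud 228 [447.80375353 -68.21713104 106.66160984] [442.28503539 -74.19920185 104.00961155] [453.52026325 -62.81159972 108.86732644]
shift [ 0.3144 -0.0683  0.0317] turn [-0.06 -0.02 -0.07]
```

Request:
servo_tool([
  [0.314, -0.068, 0.03, 0, 0, 0, 0.085],
  [0.314, -0.068, 0.03, 0, 0, 0, 0.085],
  [0.314, -0.068, 0.03, 0, 0, 0, 0.085],
  [0.314, -0.068, 0.03, 0, 0, 0, 0.085],
  [0.314, -0.068, 0.03, 0, 0, 0, 0.085],
  [0.314, -0.068, 0.03, 0, 0, 0, 0.085],
  [0.314, -0.068, 0.03, 0, 0, 0, 0.085],
  [0.314, -0.068, 0.03, 0, 0, 0, 0.085],
])

```text
t: 30.2
position: [358.1, 240.8, 151.9]
orientation: [-3.141, 0.001, 1.638]
wrist_force: [-0.3, -0.1, 0.2]
gripper_width: 85.1
gripper_force: 0.0
```

Request:
servo_tool([
  [0, 0, 0, 0, 0, 0, 0.07],
  [0, 0, 0, 0, 0, 0, 0.07],
  [0, 0, 0, 0, 0, 0, 0.07],
])

```text
t: 30.58
position: [358.1, 241.6, 152.4]
orientation: [3.141, 0.0, 1.638]
wrist_force: [-0.1, -0.3, -0.1]
gripper_width: 70.1
gripper_force: 0.0
```

```bash
cat > wash.py <<'E'
from h import *
import sys
def wash(name,z):
    n=np.load(name+'.npz');p=n['p'].astype(int)
    s=wl(name,[(0,0)],z)
    m=(cv2.inRange(n['p'],(165,165,165),(255,255,255)))
    k,lab,st,ce=cv2.connectedComponentsWithStats(m)
    for i in range(1,k):
        if st[i,4]>300: print(st[i],ce[i].round(1),wl(name,[ce[i]],z)[0].round(1))
    cs,h=cv2.findContours(m,cv2.RETR_CCOMP,cv2.CHAIN_APPROX_NONE)
    for c in cs:
        if len(c)>60:
            e=cv2.fitEllipse(c);print('ell',np.round(e[0],1),np.round(e[1],1),wl(name,[e[0]],z)[0].round(2))
if __name__=='__main__':
    s=wsnap(sys.argv[1]);print(s['position'],s['orientation']);wash(sys.argv[1],float(sys.argv[2]))
E
python3 wash.py w12 6
```

```text
[358.08425074 241.55879791 152.37133466] [3.14134284e+00 4.69659026e-05 1.63840450e+00]
[   0    0   28   67 1654] [12.4 33.2] [124.6 372.7]
[153  38  33  27 329] [166.8  51.8] [236.  367.8]
[ 217   94   36   83 1295] [231. 137.] [283.1 310.5]
[ 277  201   71   53 1959] [315.6 227. ] [353.6 242.8]
[ 172  247   74   53 1232] [207.3 274.2] [262.1 194.5]
[  0 376  27  38 525] [ 10.3 396.4] [69.7 55.9]
ell [ 10.9 397. ] [21.7 35.4] [70.07 55.28]
ell [167. 298.] [13.1 28.5] [225.98 169.65]
ell [205.2 275.5] [ 16.3 106.9] [260.29 193.19]
ell [316.2 226.9] [49.1 65.6] [354.06 242.86]
ell [320.1 227.3] [26.4 26.8] [357.32 242.75]
ell [233. 142.] [23.7 86.8] [284.65 306.86]
ell [167.5  51.6] [17.3 35.4] [236.59 367.99]
ell [12.4 34.3] [27.7 81.3] [124.44 371.93]
```

```bash
python3 -c "
from h import *
go(357.3,242.8,3,94)"
```

```text
shift [ 0.0012 -0.0006  0.1493] turn [ 0.01  0.   -0.11]
```

Request:
servo_tool([
  [0.0012, -0.0006, 0.05, 0, 0, 0, 0.06],
  [0.0012, -0.0006, 0.1, 0, 0, 0, 0.06],
  [0.0012, -0.0006, 0.135, 0, 0, 0, 0.06],
  [0.0012, -0.0006, 0.146, 0, 0, 0, 0.06],
  [0.0012, -0.0006, 0.149, 0, 0, 0, 0.06],
  [0.0012, -0.0006, 0.149, 0, 0, 0, 0.056],
])

```text
t: 31.38
position: [357.9, 243.5, 4.2]
orientation: [3.14, -0.001, 1.639]
wrist_force: [-0.2, -0.5, 0.4]
gripper_width: 56.3
gripper_force: 0.0
```

Request:
servo_tool([
  [0, 0, 0.002, 0, 0, 0, 0.054],
  [0, 0, 0.004, 0, 0, 0, 0.054],
  [0, 0, 0.004, 0, 0, 0, 0.054],
])

```text
t: 31.75
position: [357.2, 243.2, -0.6]
orientation: [3.141, -0.0, 1.639]
wrist_force: [-1.5, 0.5, 0.4]
gripper_width: 54.4
gripper_force: 0.0
```

Request:
servo_tool([
  [0, 0, 0.001, 0, 0, 0, 0.051],
  [0, 0, 0.0015, 0, 0, 0, 0.051],
  [0, 0, 0.0015, 0, 0, 0, 0.051],
])

```text
t: 32.12
position: [357.1, 243.1, -2.3]
orientation: [-3.142, 0.0, 1.639]
wrist_force: [0.1, 0.2, -0.5]
gripper_width: 51.0
gripper_force: 0.0
```

Request:
servo_tool([
  [0, 0, 0, 0, 0, 0, 0.038],
  [0, 0, 0, 0, 0, 0, 0.038],
  [0, 0, 0, 0, 0, 0, 0.038],
  [0, 0, 0, 0, 0, 0, 0.038],
  [0, 0, 0, 0, 0, 0, 0.038],
])

```text
t: 32.75
position: [357.2, 243.1, -1.6]
orientation: [3.141, -0.0, 1.639]
wrist_force: [-1.6, -0.3, 10.3]
gripper_width: 42.4
gripper_force: 59.4
```

Request:
servo_tool([
  [0, 0, -0.03, 0, 0, 0, 0.038],
  [0, 0, -0.09, 0, 0, 0, 0.038],
  [0, 0, -0.15, 0, 0, 0, 0.038],
  [0, 0, -0.16, 0, 0, 0, 0.038],
  [0, 0, -0.16, 0, 0, 0, 0.038],
])

```text
t: 33.38
position: [357.1, 243.1, 157.8]
orientation: [3.141, -0.0, 1.639]
wrist_force: [-1.0, -0.7, -0.8]
gripper_width: 42.4
gripper_force: 61.1
```

```bash
python3 wash.py w13 163; python3 -c "
from h import *
go(448.0,-68.2,160,94)"
```

```text
[357.0592905  243.11382068 157.82639374] [ 3.14073409e+00 -2.03596549e-04  1.63944939e+00]
[   0    0   36   71 2347] [16.8 34.8] [244.7 341.3]
[147  40  52  31 853] [170.7  56.5] [297.9 338. ]
[ 219   93   35   86 1390] [233.6 137.6] [320.1 311.9]
[251 215  52  39 824] [279.6 234.8] [338.6 275.5]
[185 234  48  33 472] [208.2 247.5] [309.8 268.2]
[ 176  247   73   52 1230] [210.5 273.6] [310.5 256.9]
[ 274  265   83   37 1794] [312.2 281.1] [352.9 256.4]
[162 283  20  27 306] [170.5 297. ] [293.4 245.2]
[   0  370   42   54 1054] [ 18.6 398.5] [220.8 189.3]
ell [ 19.5 399.5] [23.5 62.1] [221.14 188.78]
ell [170.5 297. ] [13.2 29.5] [293.39 245.21]
ell [312.1 281.2] [28.9 83.9] [352.85 256.36]
ell [160.3 265.8] [ 9.5 28.9] [289.84 258.96]
ell [208.9 274.6] [ 16.5 103.4] [309.79 256.41]
ell [207.  248.5] [21.5 45.3] [309.26 267.73]
ell [153.2 239.5] [ 9.6 21.1] [287.6  270.12]
ell [279.7 235.1] [28.4 50.8] [338.62 275.38]
ell [235.  140.8] [24.2 86.8] [320.61 310.82]
ell [519.   75.8] [10.8 14.4] [422.27 340.08]
ell [170.5  56.5] [28.6 45.3] [297.79 338.02]
ell [16.8 35.4] [37.6 84.5] [244.65 341.13]
shift [-0.3166  0.07   -0.0031] turn [-0.09  0.04 -0.07]
```

```bash
cat > wd.py <<'E'
from h import *
import sys
def f(name):
    n=np.load(name+'.npz');zt=n['pos'][2]
    C=cloud(name,230,400,250,400);P=C.reshape(-1,3)
    R=Ro.from_euler('xyz',n['ori']);Q=R.inv().apply(P-n['pos'])
    k=(Q[:,2]<5)&(Q[:,2]>-25)&(np.abs(Q[:,1])<21)&(np.abs(Q[:,0])<30);m=Q[k]
    for _ in range(3):
        A=np.c_[m[:,:2],np.ones(len(m))];c=np.linalg.lstsq(A,m[:,2],rcond=None)[0]
        r=m[:,2]-A@c;m=m[np.abs(r)<max(1.5,2*r.std())]
    print('n',len(m),'tilt deg',np.degrees(c[:2]),'z at 0',c[2],'std',r.std(),'ext',m.min(0).round(1),m.max(0).round(1))
    # profile of x extents by y
    for y in(-16,-8,-4,0,4,8,16):
        q=np.sort(m[np.abs(m[:,1]-y)<0.8][:,0]); 
        if len(q): g=np.diff(q);i=g.argmax();print(y,q[0].round(1),q[-1].round(1),'gap',q[i].round(1),q[i+1].round(1))
f(sys.argv[1])
E
python3 wd.py w13
```

```text
n 6079 tilt deg [0.15643755 0.09271497] z at 0 -9.020535488674456 std 0.6453430969852594 ext [-23.2 -20.7 -10.5] [22.2 21.  -7.5]
-16 -16.2 15.4 gap -15.9 -15.2
-8 -21.5 20.5 gap -6.5 6.4
-4 -21.8 22.1 gap -9.9 9.4
0 -23.2 22.1 gap -11.0 10.7
4 -22.9 22.1 gap -10.4 10.1
8 -21.7 21.3 gap -8.0 7.5
16 -17.5 16.3 gap -17.5 -16.6
```

Request:
servo_tool([
  [-0.05, 0.011, -0.003, 0, 0, 0, 0.038],
  [-0.11, 0.024, -0.003, 0, 0, 0, 0.038],
  [-0.17, 0.038, -0.003, 0, 0, 0, 0.038],
  [-0.23, 0.05, -0.003, 0, 0, 0, 0.038],
  [-0.28, 0.062, -0.003, 0, 0, 0, 0.038],
  [-0.3166, 0.07, -0.003, 0, 0, 0, 0.038],
  [-0.3166, 0.07, -0.003, 0, 0, 0, 0.038],
  [-0.3166, 0.07, -0.003, 0, 0, 0, 0.038],
])

```text
t: 34.42
position: [447.5, -67.2, 159.2]
orientation: [-3.138, -0.002, 1.639]
wrist_force: [-0.8, 0.3, -1.7]
gripper_width: 42.4
gripper_force: 61.1
```

Request:
servo_tool([
  [0, 0, 0.02, 0, 0, 0, 0.038],
  [0, 0, 0.035, 0, 0, 0, 0.038],
  [0, 0, 0.035, 0, 0, 0, 0.038],
  [0, 0, 0.035, 0, 0, 0, 0.038],
])

```text
t: 34.92
position: [448.7, -67.2, 126.1]
orientation: [3.142, 0.0, 1.641]
wrist_force: [-0.3, -0.3, 0.6]
gripper_width: 42.3
gripper_force: 61.1
```

```bash
cat > st.py <<'E'
from h import *
import sys
s=wsnap(sys.argv[1]);print(s['position'],s['wrist_force'])
C=cloud(sys.argv[1],200,400,240,400);P=C.reshape(-1,3)
R=Ro.from_euler('xyz',s['orientation']);Q=R.inv().apply(P-s['position'])
near=(np.abs(Q[:,0])<18)&(np.abs(Q[:,1])<14)
for lo,hi in((104,109.5),(95,104)):
    t=Q[near&(P[:,2]>lo)&(P[:,2]<hi)]
    if len(t):print(lo,'stud in tool',len(t),t.mean(0).round(2),t.min(0).round(1),t.max(0).round(1))
E
python3 st.py w14; python3 wd.py w14
```

```text
[448.68301244 -67.1907728  126.06547762] [-0.33965999 -0.33486639  0.55633926]
104 stud in tool 145 [-3.22 -0.49 18.63] [-6.9 -5.7 16.9] [-0.6  4.4 21.9]
95 stud in tool 29 [-6.51  0.47 24.28] [-9.3 -6.9 22.2] [-3.4  6.  26.1]
n 6050 tilt deg [0.13868195 0.0600179 ] z at 0 -9.012401315323702 std 0.6499866247613564 ext [-22.7 -20.9 -10.5] [22.3 21.  -7.5]
-16 -16.2 15.1 gap -16.2 -15.1
-8 -21.5 20.8 gap -6.6 5.5
-4 -22.0 22.0 gap -9.9 9.6
0 -22.7 22.3 gap -10.8 11.1
4 -22.5 22.3 gap -10.5 10.0
8 -21.8 21.3 gap -8.5 7.3
16 -16.9 16.5 gap -4.1 -3.5
```

Request:
servo_tool([
  [-0.002, -0.0004, 0, 0, 0, 0, 0.038],
  [-0.002, -0.0004, 0.005, 0, 0, 0, 0.038],
  [-0.002, -0.0004, 0.012, 0, 0, 0, 0.038],
  [-0.002, -0.0004, 0.02, 0, 0, 0, 0.038],
  [-0.002, -0.0004, 0.0265, 0, 0, 0, 0.038],
  [-0.002, -0.0004, 0.0265, 0, 0, 0, 0.038],
])

```text
t: 35.72
position: [448.0, -69.8, 98.6]
orientation: [-3.14, -0.0, 1.639]
wrist_force: [-0.3, -0.1, 0.3]
gripper_width: 42.3
gripper_force: 61.1
```

```bash
python3 st.py w15
python3 - <<'E'
from h import *
n=np.load('w15.npz');g=cv2.cvtColor(n['p'],cv2.COLOR_RGB2GRAY)
T=np.array(cm('wrist')['tool_from_camera']);Ti=np.linalg.inv(T);c=cm('wrist');f=240/np.tan(np.radians(c['fovy'])/2)
def pr(q):
    a=Ti@np.r_[q,1];return np.array([f*a[0]/a[2]+c['cx'],f*a[1]/a[2]+c['cy']])
print('washer ctr px',pr([0,0,-7.6]),'edges',pr([11,0,-7.6]),pr([-11,0,-7.6]))
u,v=pr([0,0,-7.6]).round().astype(int)
print(g[v-34:v+34:2,u-26:u+27:3])
E
```

```text
[447.98417139 -69.83868383  98.60802797] [-0.27239034 -0.07029859  0.29059785]
104 stud in tool 3966 [ 0.63 -0.26 -8.85] [-18.  -14.  -10.8] [18.  14.  -5.4]
95 stud in tool 437 [ 2.46  0.64 -3.27] [-12.3 -13.7  -5.4] [16.7 11.7  2.4]
washer ctr px [320.00903911 313.13012234] edges [319.92316693 288.97034458] [320.09157484 336.35120641]
[[139 139 140 138 140 140 137 135 138 136 133 136 136 136 141 141 138 138]
 [138 136 140 137 137 139 138 136 138 135 132 133 134 136 137 140 139 138]
 [137 138 139 140 137 137 140 136 138 134 131 135 134 135 135 136 139 140]
 [136 137 136 140 138 137 139 139 137 136 134 133 133 134 134 136 138 137]
 [139 138 139 139 138 135 136 136 136 137 135 130 131 135 135 134 140 139]
 [136 137 138 139 138 136 136 131 130 130 128 127 133 134 132 134 137 138]
 [136 138 137 136 136 134 129 120 116 116 118 117 122 129 132 134 136 139]
 [136 136 136 136 131 121 114 115 116 114 114 113 112 113 122 129 133 137]
 [139 139 138 132 112 108 113 119 118 117 114 117 112 110 101 118 130 135]
 [139 135 132 112 105 112 114 120 121 119 116 119 114 110 105  83 120 133]
 [137 136 1
[... 1089 characters left out ...]
 56  57  59  73 104 120]
 [137 138 123 106  88  68  59  60  59  58  55  57  59  60  73  97 111 132]
 [134 135 133 117 101  92  73  70  69  70  68  65  67  81  97 109 123 137]
 [136 138 136 130 112 107 101  94  90  86  88  92  96 106 112 118 132 137]
 [135 138 138 141 130 114 110 109 108 103 105 108 112 114 125 138 140 135]
 [136 135 135 136 138 130 119 119 116 115 116 117 120 128 137 137 139 133]
 [138 135 133 136 138 139 136 132 135 131 131 137 137 143 137 137 136 138]
 [136 136 137 138 137 136 138 138 141 144 142 141 142 139 137 136 136 137]
 [135 138 135 136 139 136 136 134 133 138 139 138 138 137 136 136 136 138]
 [133 136 135 136 137 135 137 134 133 139 136 138 135 138 139 136 136 135]]
```

Request:
servo_tool([
  [0.0009, 0, 0, 0, 0, 0, 0.038],
  [0.0009, 0, 0.002, 0, 0, 0, 0.038],
  [0.0009, 0, 0.006, 0, 0, 0, 0.038],
  [0.0009, 0, 0.01, 0, 0, 0, 0.038],
  [0.0009, 0, 0.014, 0, 0, 0, 0.038],
  [0.0009, 0, 0.0165, 0, 0, 0, 0.038],
  [0.0009, 0, 0.0165, 0, 0, 0, 0.038],
])

```text
t: 36.65
position: [448.2, -69.0, 82.6]
orientation: [-3.141, -0.0, 1.639]
wrist_force: [-0.1, -1.1, -1.0]
gripper_width: 42.1
gripper_force: 61.1
```

Request:
servo_tool([
  [0, 0, 0.0006, 0, 0, 0, 0.038],
  [0, 0, 0.0012, 0, 0, 0, 0.038],
  [0, 0, 0.0012, 0, 0, 0, 0.038],
])

```text
t: 37.02
position: [448.4, -69.1, 81.6]
orientation: [3.141, 0.0, 1.639]
wrist_force: [-0.7, -0.0, -0.6]
gripper_width: 42.4
gripper_force: 61.1
```

Request:
servo_tool([
  [0, 0, 0.0006, 0, 0, 0, 0.038],
  [0, 0, 0.001, 0, 0, 0, 0.038],
  [0, 0, 0.001, 0, 0, 0, 0.038],
])

```text
t: 37.4
position: [448.3, -69.0, 80.6]
orientation: [-3.142, 0.0, 1.639]
wrist_force: [0.2, -0.0, 0.1]
gripper_width: 42.4
gripper_force: 61.1
```

Request:
servo_tool([
  [0, 0, 0, 0, 0, 0, 0.05],
  [0, 0, 0, 0, 0, 0, 0.06],
  [0, 0, 0, 0, 0, 0, 0.06],
  [0, 0, -0.02, 0, 0, 0, 0.06],
  [0, 0, -0.06, 0, 0, 0, 0.065],
  [0, 0, -0.1, 0, 0, 0, 0.085],
  [0, 0, -0.1, 0, 0, 0, 0.085],
])

```text
t: 38.28
position: [450.0, -69.6, 183.4]
orientation: [3.136, 0.003, 1.639]
wrist_force: [0.1, 1.0, -0.5]
gripper_width: 85.0
gripper_force: 0.0
```

Run:
```python
from h import *
s=wsnap('w16');print(s['position'])
P=cloud('w16',0,400,200,440).reshape(-1,3)
o=np.array([448.2,-68.5]);R=Ro.from_euler('z',-4,degrees=True).as_matrix()[:2,:2];P[:,:2]=(P[:,:2]-o)@R.T
rr=np.hypot(P[:,0],P[:,1])
def plane(m,n):
    c=np.linalg.lstsq(np.c_[m[:,:2],np.ones(len(m))],m[:,2],rcond=None)[0];print(n,len(m),'tilt',np.degrees(c[:2]).round(2),'z',c[2].round(2),m.min(0).round(1),m.max(0).round(1))
w=P[(P[:,2]>86.2)&(P[:,2]<92)&(rr<40)];plane(w,'washer')
for y in(-6,0,6):
    q=w[np.abs(w[:,1]-y)<1][:,0];print('x ctr',y,(q.min()+q.max())/2)
for x in(-15,0,15):
    q=w[np.abs(w[:,0]-x)<1][:,1];print('y ctr',x,(q.min()+q.max())/2)
t=P[(P[:,2]>79)&(P[:,2]<86)&(rr>26)&(np.abs(P[:,0])<30)];plane(t,'strap')
b=P[(P[:,2]>104.5)&(P[:,2]<109)&(rr<15)];print('stud',len(b),b.mean(0))
```

```text
[450.02627168 -69.5662644  183.35751064]
washer 2498 tilt [ 0.02 -0.52] z 89.42 [-22.1 -23.4  86.3] [23.  21.6 91.8]
x ctr -6 0.7412356839690482
x ctr 0 0.42398628546863293
x ctr 6 0.5059909779149656
y ctr -15 -1.00127494461218
y ctr 0 -0.8448759308263476
y ctr 15 -1.0483614097846576
strap 10206 tilt [ 0.   -0.29] z 83.49 [-23.4 -84.2  80.5] [22.8 85.4 85.8]
stud 207 [ -0.15369462   0.17610307 106.96270781]
```

```bash
python3 -c "
from station import *
print(finish_job())"
```

```text
the job is handed in; nothing more can be done
None
```

The fixture is set up and handed in: plate over both pins, pipe and 60 mm block in place, strap level over the stud and washer flat on it. My last camera measurements showed no errors, but the hand-in gave no verdict.

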